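# Tighten a watch's screw back with the clicking torque key

### The arm

A 6-joint arm with a two-finger parallel gripper is mounted at the origin on the work surface. World frame = base frame: x ahead of the robot, y to its left, z up, the work surface at z = 0. Lengths are in mm, angles in rad, forces in N, time in s.
With the tool pointing down it reaches from about 400 to 925 mm from the base axis. Payload 12.5 kg.
Tool frame: the origin (TCP) lies on the centre line of the jaws, within the pads' length; the fingertips stand 14 mm ahead of it and the grasp point (between the pads) lies 5 mm behind it; z points along the fingers, y is the direction in which the jaws open and shut (so a half turn about z gives the same grasp; the last joint's range is limited). The gripper opens to 95 mm and grips with 3 to 60 N. Pads are 20 mm wide; open, the fingers measure 119 mm over their backs; the gripper's body (75 mm by 180 mm) begins 59 mm behind the grasp point.
Start: joints at [-1.251, 0.491, 1.559, -0, 1.092, -0.106], TCP at [258.18, -569.2, 228.661] pointing down, gripper open.
Joint ranges: [-3.1, 3.1], [-0.84, 2.19], [0.05, 2.79], [-1.13, 4.28], [0.06, 2.93], [-2.69, 2.69]. Speed limits (rad/s): [2.22, 2.22, 2.79, 3.14, 3.14, 3.14].

### API

Orientations are given as [roll, pitch, yaw] about the fixed x, y, z axes, in that order (R = Rz(yaw) Ry(pitch) Rx(roll)).
In Python, from cell import * gives the robot as it stands.
- The arm moves only by the tool play_rows, never from a script. Its argument "moves" is a list of rows, each a list of 7 numbers: the shift along the tool's x, y, z in m, then the turn, a rotation vector about the tool's x, y, z in rad, then the opening in per cent of the stroke, from 0 (shut) to 100 (fully open). In form: [[tx, ty, tz, ax, ay, az, claw], ...]. A call has 1 to 8 rows; each row shifts and turns the pose as measured when the row begins, along the tool's axes as they then stand; what a row does not reach is not made up. A row lasts 1/10 s, in which the tool goes at most 50 mm and 8.59 degrees, less where a joint would pass 70% of its speed; a pose out of reach is approached as far as the arm can. A call is refused whole if a number of a shift passes 0.05 or a number of a turn 0.15, either way. A call with a gripper value outside its range is refused whole. The fingers move at their own pace and stop on an object; the grip force is fixed at half the most. Time passes only in rows, so rows that do not move let the fingers close. It gives the time, the measured TCP pose, the force and the opening at its end, in the units of the state.
- state(): the state, without advancing time (a new reading comes with each control period).
- read_camera(name): name is "scene" or "side" or "wrist"; returns a dict with "img" (400x640x3 uint8, red, green, blue), "fx", "fy", "cx", "cy" (pixels), "R" (3x3) and "t" (3): a world point X has camera coordinates R X + t. Camera axes: x right, y down, z forward; pixel columns grow to the right and rows downward; lengths in mm; the calibration is good to about 2 mm. A picture is of the moment at which its call begins. There is no depth.
- job_done(): hands the job in, once; it reports no verdict.
The state is a dict: "t": time; "joints": joint angles; "qvel": joint speeds; "tau": joint torques, N m; "eef_pos": TCP position; "tcp_rot": TCP orientation; "ft_force": force on the tool from outside, world axes, zero at the start; "moment": the same for the moment, N m; "opening": opening from 0.0 (shut) to 1.0 (fully open).
Only numpy, scipy, OpenCV 4.12 (cv2) and the standard library are available. Lean on these libraries where they do the work, as an engineer would, in place of code of your own. Each camera call takes 0.05 s, during which the arm holds its last target.

### The job

The watch clamped face down in the vice has its notched screw back run on only loosely. Take the torque key out of its stand, seat its pins gently and fully in the notches of the back, and turn the key's knob clockwise until it clicks, stopping at the first or second click. Then put the key back upright in its stand, and leave everything else on the bench where it is.

Things in the scene. Friction and masses are not known exactly. Their poses are not given: they have to be found in the camera images.
- key: Torque key, a loose 0.26 kg tool 54 mm tall, upright in its stand. From below: skirt (ring, outer dia 47, height 0 to 4.6 mm), steel die (dia 47, to 14 mm), neck (dia 24, to 22 mm), black fluted knob (dia 33, to 54 mm) that turns on the die through a slipping clutch. Origin: on the axis at the skirt's bottom; z up; x points to one of its three pins (dark lines on the die's rim mark them).
- key_face (a point): Centre of the die's lower face, 4.6 mm above the key's origin, inside the skirt (inner dia 38, rounded lip); axes as the key. Three pins (dia 3.2, 3 mm long) point down from this face, 14.5 mm from the axis, 120 degrees apart. Fully seated, this point lies on back_top; with the pins on the rim between notches it stands 3 mm too high.
- key_grip (a point): Where to grip the key: on its axis at mid-length of the black knob, 40 mm above the key's origin, so 26 mm above the die's top. It turns with the knob.
- clutch (a joint): Angle the knob has slipped clockwise (from above) on the die, rad; 0 at start. Below about 0.45 N m the knob carries the die, yielding springily by up to 0.3 rad; there it jumps with a click to its next rest and the torque drops away. Rests are 0.628 apart: one click reads about 0.6, two 1.2. Turned anticlockwise, the key unscrews the back.
- back_top (a point): Centre of the top of the watch's steel screw back, 43 mm above the bench: a disc of dia 34 standing 5 mm above the case (dia 41). Six notches in its rim, open outward and upward, 4 mm deep, 6.5 mm wide at 14.5 mm from the axis, 60 degrees apart; z up, x points to the middle of a notch. The key's pins fit any three alternate notches, its skirt round the disc, with about 1.5 mm to spare.
- back (a joint): How far the back is screwed on, rad, clockwise from above positive; its height does not change. It starts between 0 and 0.5 and turns stiffly (0.12 N m) until it comes hard up on its seat. That happens somewhere from 0.9 to 1.8, different in each watch and not to be seen: only the key's click tells it.
- vice: Case vice fixed to the bench on the green mat: dark base 120 x 58 mm with a lead screw (knurled knob at its +x end) and two white nylon jaws of 34 mm height that hold the watch by its lugs. Origin: underside centre, below the watch's axis; x along the screw.
- stand_in (a point): Centre of the floor of the round recess in the key's stand, 14 mm above the bench. The stand is a fixed aluminium block 128 x 70 x 20 mm; the recess (dia 53, 8 mm deep, chamfered) is at its -x end, 35 mm from three sides; two small spare dies, tops 34 mm above its underside, stand 66 mm along +x. With the key at home its origin lies on this point.
- dust_cover: Clear dust bell with a knob on a white base, diameter 84, 87 mm tall, to be left alone. Origin: underside centre.
- driver_stand: Round stand of small screwdrivers, diameter 76, 110 mm tall, to be left alone. Origin: underside centre.
- tweezers: Steel tweezers lying flat, 124 mm long, 8 mm high, to be left alone. Origin: underside centre.
- loupe: Black eye loupe, diameter 36, 34 mm tall, to be left alone. Origin: underside centre.
- oil_cups: Row of four lidded oil cups on a dark base 90 x 30 mm, 23 mm tall, to be left alone. Origin: underside centre.
- pot: Small white pot with black lid, diameter 38, 36 mm tall, to be left alone. Origin: underside centre.
- puller: Small brass plunger tool standing upright, diameter 26, 40 mm tall, to be left alone. Origin: underside centre.
Things that resemble listed ones, but are neither listed nor needed, are in the scene too. What is shaped like the key but orange is not meant.

How it is judged (in metres and radians):
On the way, in this order (a step that is already met when the one before it is completed fails the run):
1. the key is fully seated on the back: its face on the back's top, pins down in the notches (horizontal distance between key_face and back_top below 0.003 m and z of key_face in the frame of back_top below 0.0018 m and angle between key_face's own z axis and vertical below 0.06 rad), for 0.2 s.
2. with the key seated on the back and the back screwed up tight, the knob has clicked (horizontal distance between key_face and back_top below 0.003 m and z of key_face in the frame of back_top below 0.0018 m and value of joint clutch above 0.38 rad and value of joint back above 0.85 rad), for 0.2 s.
At the end, for the whole second after the job is handed in: The knob has clicked once or twice (clutch between 0.45 and 1.5 rad), the back is screwed up (back above 0.85 rad), and the key stands upright (within 0.06 rad) and still in its stand, its origin within 6 mm of the recess's centre (distance between key and stand_in below 0.006 m and angle between key_face's own z axis and vertical below 0.06 rad and linear speed of key below 0.02 m/s and value of joint clutch between 0.45 and 1.5 rad and value of joint back above 0.85 rad); the robot touches nothing.
It fails at once if the knob is turned on past the second click (value of joint clutch above 1.7 rad).
It fails at once if the key is pressed on the watch or its vice with more than 35 N while it is not being turned under load (contact force between key and vice above 35 N and value of joint clutch below 0.04 rad).
It fails at once if another thing on the bench is shifted by more than 20 mm (distance of any of dust_cover, driver_stand, tweezers, loupe, oil_cups, pot, puller from where it was at the start of the episode above 0.02 m).
It also fails if it takes over 67 s, if anything falls off the work surface, if the arm or the gripper's body presses on something with over 40 N, if the wrist force passes 120 N, or if a joint passes its speed limit or range.

## Working session

There is one attempt and no reset: what is moved stays moved. The work goes in short steps, Python scripts to look and compute and a tool call to move; the robot and the scene stay as the last step left them, time stands still between calls to the robot, and variables do not carry over. Pictures are saved under pics/ and viewed, and the job is handed in when it is done.

Besides the shell and the picture viewer there is one more tool, called in YAML: its name, and indented under it one key for each argument. play_rows: Moves the arm, as the interface text tells. Its arguments: {"type":"object","properties":{"moves":{"type":"array"}},"required":["moves"]}

```bash
mkdir -p pics; ls; python3 - <<'E'
from cell import *
import cv2,json
s=state();print(s)
import pickle
for n in ["scene","side","wrist"]:
    c=read_camera(n);cv2.imwrite(f"pics/{n}0.png",c["img"][:,:,::-1]);pickle.dump(c,open(f"pics/{n}0.pkl","wb"))
    print(n,c["fx"],c["fy"],c["cx"],c["cy"],c["R"],c["t"])
E
```

```text
pics
{'t': 0.0, 'joints': array([-1.25059317e+00,  4.91590533e-01,  1.55947673e+00,  2.21471949e-05,
        1.09166878e+00, -1.05615690e-01]), 'qvel': array([ 1.21587232e-03,  5.08735039e-05,  3.75048535e-04, -1.26565421e-03,
        2.47886603e-04,  8.19028439e-04]), 'tau': array([-1.87347227e-04, -6.12643862e+01, -2.58184665e+01,  6.91700843e-02,
        4.83199989e-02, -1.05019483e-04]), 'eef_pos': array([ 258.10956904, -568.95894553,  228.03309752]), 'tcp_rot': array([-3.14045771e+00, -1.40067539e-04,  4.25808549e-01]), 'ft_force': array([-0.20265106,  0.91293613, -0.32490631]), 'moment': array([ 0.02063336, -0.03147476,  0.0410111 ]), 'opening': 1.0008529412514324}
scene 385.600845217884 385.600845217884 311.4849327580741 201.18933758855837 [[ 0.86549056  0.50084511 -0.00895884]
 [ 0.3144317  -0.55710548 -0.76861316]
 [-0.38994716  0.66241049 -0.63965112]] [-533.38019083 -139.70532001 1320.02446258]
side 396.92229113040065 396.92229113040065 322.22091884434644 201.31449560648892 [[-0.99556042 -0.09353865 -0.01048711]
 [-0.04881915  0.60840618 -0.79212285]
 [ 0.08047452 -0.78809418 -0.61027159]] [ 587.56663288  102.22470467 1289.02743529]
wrist 315.0667016764873 315.0667016764873 319.52767654179155 194.6892571469722 [[ 4.13193188e-01 -9.10643268e-01 -4.77220941e-04]
 [-8.79039244e-01 -3.98990003e-01  2.60953992e-01]
 [-2.37826402e-01 -1.07404916e-01 -9.65351121e-01]] [-624.15719014  -29.30464991  390.95542657]
```

View pics/scene0.png

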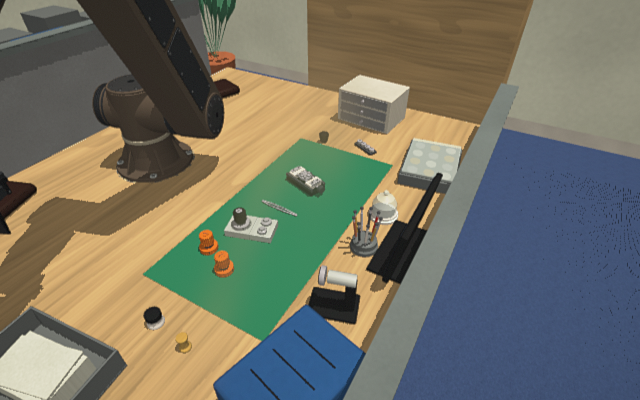

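View pics/side0.png

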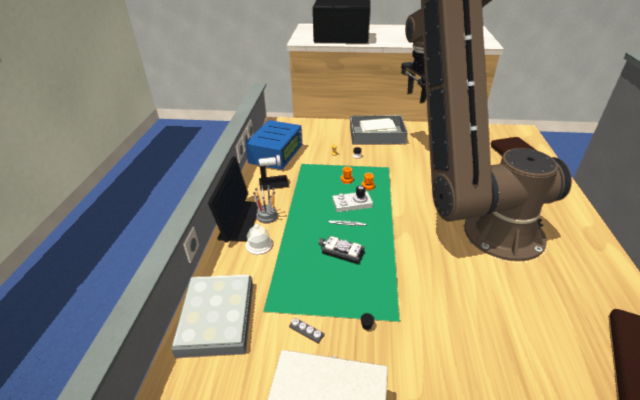

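View pics/wrist0.png

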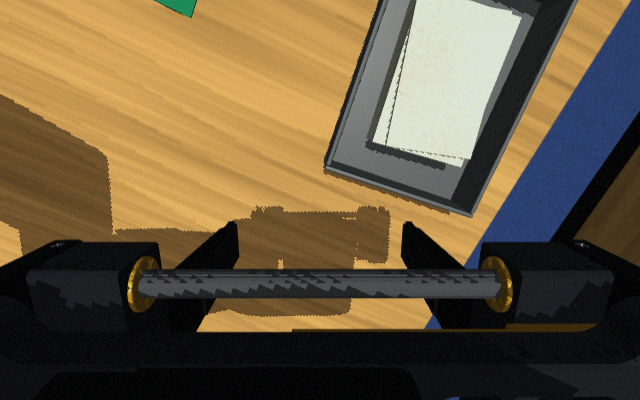

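Black-knobbed key in the stand at scene (239,215) / side (361,193). The orange look-alikes at scene (207,240) and (222,262) are excluded by colour. The vice is at scene (305,180) / side (342,248). I'll enlarge these to confirm.

```bash
cat > h.py <<'E'
import numpy as np,cv2,pickle
def tri(obs):
    A=[];b=[]
    for c,(u,v) in obs:
        R=c["R"];t=c["t"];x=(u-c["cx"])/c["fx"];y=(v-c["cy"])/c["fy"]
        A+= [R[0]-x*R[2],R[1]-y*R[2]];b+=[x*t[2]-t[0],y*t[2]-t[1]]
    return np.linalg.lstsq(np.array(A),np.array(b),rcond=None)[0]
def ray(c,u,v,z):
    R=c["R"];t=c["t"];C=-R.T@t
    d=R.T@np.array([(u-c["cx"])/c["fx"],(v-c["cy"])/c["fy"],1]);return C+d*(z-C[2])/d[2]
def proj(c,X):
    p=c["R"]@np.array(X,float)+c["t"];return c["fx"]*p[0]/p[2]+c["cx"],c["fy"]*p[1]/p[2]+c["cy"]
def ld(n): return pickle.load(open(f"pics/{n}.pkl","rb"))
def snap(name,tag):
    from cell import read_camera
    c=read_camera(name);cv2.imwrite(f"pics/{name}{tag}.png",c["img"][:,:,::-1]);pickle.dump(c,open(f"pics/{name}{tag}.pkl","wb"));return c
def crop(c,u0,v0,w,h,s,fn):
    im=c["img"][v0:v0+h,u0:u0+w,::-1];cv2.imwrite(fn,cv2.resize(im,None,fx=s,fy=s,interpolation=cv2.INTER_NEAREST))
E
python3 - <<'E'
from h import *
a=ld("scene0");b=ld("side0")
i1=a["img"][150:280,190:340,::-1];i2=b["img"][150:280,300:450,::-1]
cv2.imwrite("pics/c0.png",np.vstack([cv2.resize(i,None,fx=4,fy=4)[:, :] for i in (i1,)]))
cv2.imwrite("pics/c1.png",cv2.resize(i2,None,fx=4,fy=4))
E
```

```text
(no output)
```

View pics/c0.png

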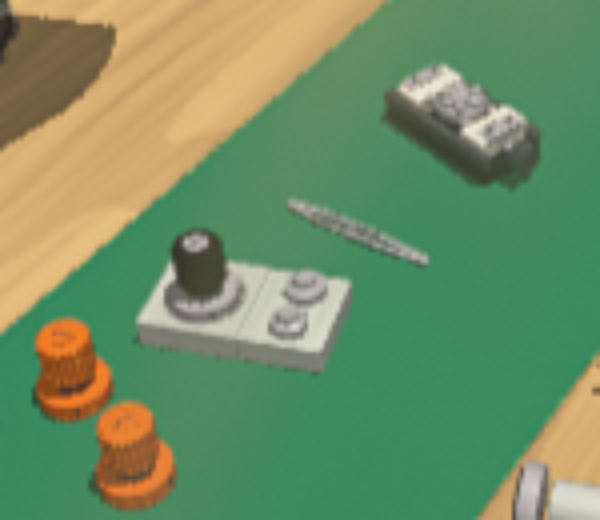

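View pics/c1.png

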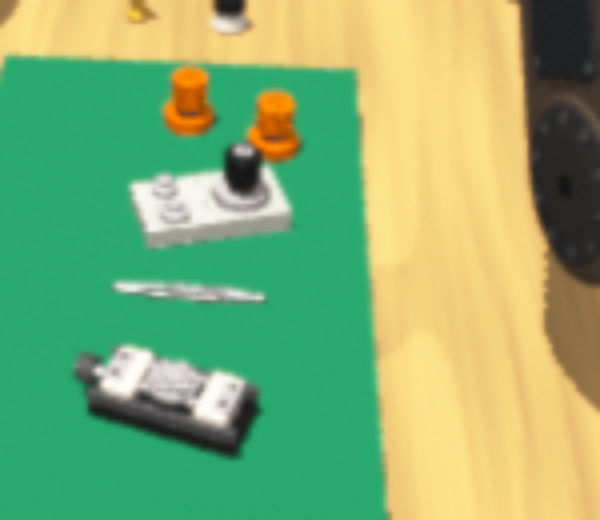

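The crops confirm it: the only black-knobbed key stands in the aluminium stand's recess (scene 239,211; side 360,187), with the vice and watch at scene (305,175) / side (344,245).

```bash
python3 - <<'E'
from h import *
a=ld("scene0");b=ld("side0")
print("key top",tri([(a,(239.2,210.5)),(b,(360.5,187.2))]),ray(a,239.2,210.5,68),ray(b,360.5,187.2,68))
print("watch",tri([(a,(305.5,175.2)),(b,(344,245))]),ray(a,305.5,175.2,43),ray(b,344,245,43))
w=ld("wrist0")
from scipy.spatial.transform import Rotation as Ro
C=-w["R"].T@w["t"];T=Ro.from_euler("xyz",[-3.14045771e+00,-1.4e-4,0.4258]).as_matrix()
print("cam in tool",T.T@(C-[258.1,-568.96,228.03]));print(w["R"]@T)
E
```

```text
key top [ 467.82576623 -122.91511911   67.35606086] [ 469.34314822 -123.53580655   68.        ] [ 467.14337548 -122.77016428   68.        ]
watch [513.21735229 136.88706937  34.36811019] [522.41183381 126.62910498  43.        ] [510.58427546 144.24070616  43.        ]
cam in tool [  73.80735324   -0.61346411 -156.71763692]
[[ 1.57788024e-04  9.99999771e-01 -6.57700474e-04]
 [-9.65314656e-01 -1.94034579e-05 -2.61089284e-01]
 [-2.61089237e-01  6.76084669e-04  9.65314432e-01]]
```

play_rows:
  moves:
    - [0.036, -0.031, 0, 0, 0, 0, 100]
    - [0.036, -0.031, 0, 0, 0, 0, 100]
    - [0.036, -0.031, 0, 0, 0, 0, 100]
    - [0.036, -0.031, 0, 0, 0, 0, 100]
    - [0.036, -0.031, 0, 0, 0, 0, 100]
    - [0.036, -0.031, 0, 0, 0, 0, 100]
    - [0.036, -0.031, 0, 0, 0, 0, 100]
    - [0.036, -0.031, 0, 0, 0, 0, 100]

```text
t: 0.95
eef_pos: [420.4, -216.4, 226.1]
tcp_rot: [-3.139, 0.0, 0.417]
ft_force: [-0.0, -1.1, -0.4]
opening: 0.999
```

play_rows:
  moves:
    - [0.035, -0.028, 0.012, 0, 0, 0, 100]
    - [0.03, -0.025, 0.012, 0, 0, 0, 100]
    - [0.016, -0.013, 0.012, 0, 0, 0, 100]
    - [0, 0, 0, 0, 0, 0, 100]

```text
t: 1.35
eef_pos: [470.3, -114.6, 189.6]
tcp_rot: [-3.14, -0.001, 0.422]
ft_force: [-0.2, -1.2, -0.5]
opening: 1.002
```

```bash
python3 - <<'E'
from h import *
from cell import state
c=snap("wrist","1");s=state();print(s["eef_pos"],s["tcp_rot"],s["joints"])
print(proj(c,[467.8,-123,68]))
E
```

```text
[ 470.16432833 -115.58886543  190.27401598] [-3.14098137e+00 -1.21276460e-03  4.21969193e-01] [-3.78298231e-01  3.41941780e-01  1.94167461e+00  1.71367435e-03
  8.57570901e-01  7.69407578e-01]
(np.float64(327.4804837895323), np.float64(199.31407950435926))
```

View pics/wrist1.png

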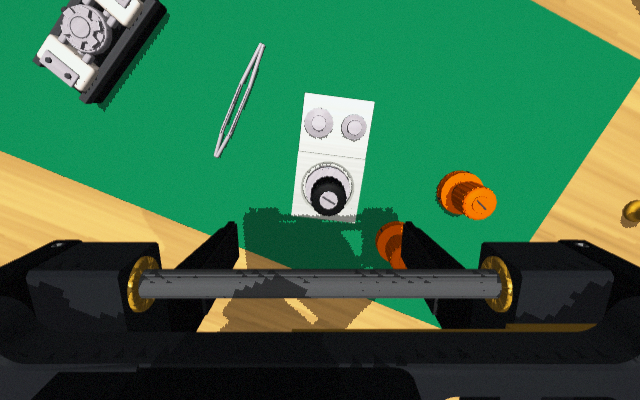

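```bash
python3 - <<'E'
from h import *
c=ld("wrist1");a=ld("scene0");b=ld("side0")
crop(c,260,80,160,160,5,"pics/c2.png")
crop(c,20,0,160,110,5,"pics/c3.png")
print("watch",ray(c,86,27,43),"org",ray(c,480,203,54),ray(a,206,232,54),ray(a,222,253,54),ray(b,347.3,169,54),ray(b,368.7,175,54))
E
```

```text
watch [517.26445248 130.62995938  43.        ] org [ 521.45910316 -261.04890195   54.        ] [ 436.29825324 -218.25705278   54.        ] [ 518.14010265 -253.61805153   54.        ] [ 518.53817955 -256.85652574   54.        ] [ 438.01168066 -222.37657945   54.        ]
```

View pics/c2.png

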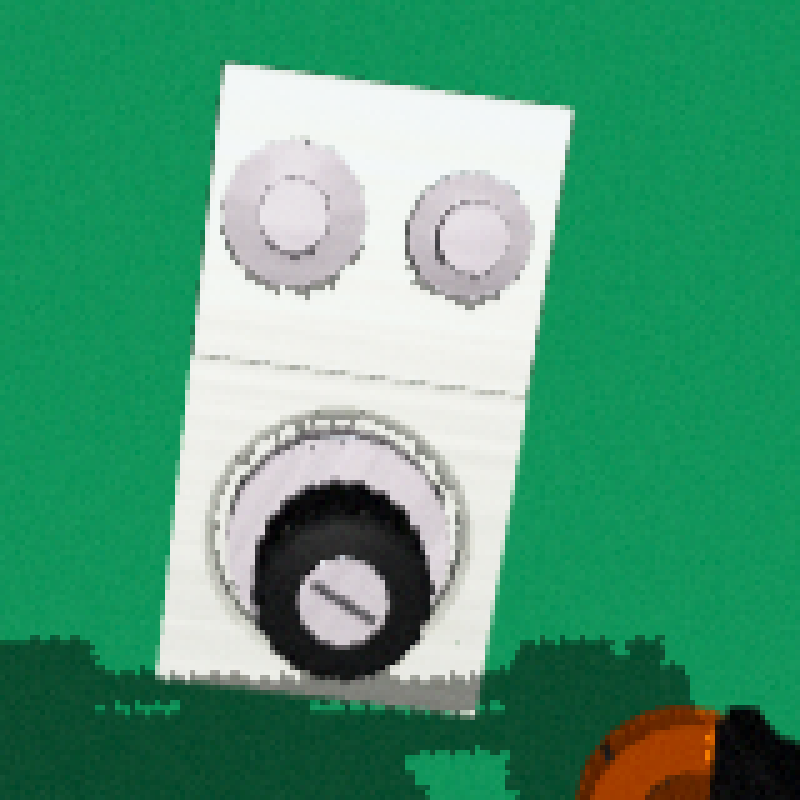

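View pics/c3.png

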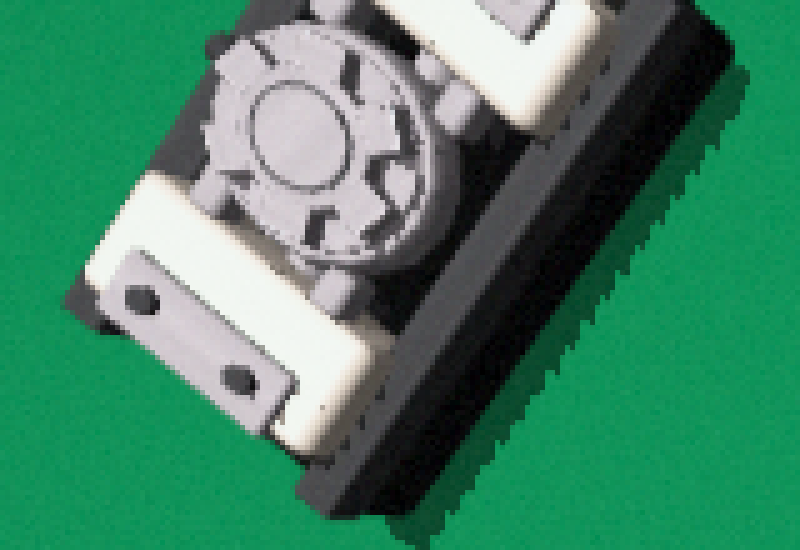

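```bash
python3 - <<'E'
from h import *
c=ld("wrist1")
print(ray(c,328.8,200.4,68))
# stand corners top z=20, dividing axis
P=[ray(c,260+u/5,80+v/5,20) for u,v in [(222,62),(573,107),(477,690),(158,677)]]
print(P); 
# recess rim circle at z=22 -> ellipse center approx crop (338,526)
print(ray(c,260+338/5,80+523/5,20))
E
```

```text
[ 467.35373895 -124.53805813   68.        ]
[array([546.17912958, -63.3515828 ,  20.        ]), array([ 566.96084261, -130.33839607,   20.        ]), array([ 449.0087053 , -166.44118309,   20.        ]), array([ 423.12432896, -101.59991686,   20.        ])]
[ 470.65610863 -123.07897665   20.        ]
```

play_rows:
  moves:
    - [-0.003, 0.0035, 0.03, 0, 0, 0, 100]
    - [-0.003, 0.0035, 0.03, 0, 0, 0, 100]
    - [0, 0, 0.025, 0, 0, 0, 100]
    - [0, 0, 0, 0, 0, 0, 100]

```text
t: 1.8
eef_pos: [468.0, -128.9, 105.6]
tcp_rot: [3.138, -0.005, 0.42]
ft_force: [-0.8, -0.5, 0.2]
opening: 1.001
```

```bash
python3 - <<'E'
from h import *
from cell import state
c=snap("wrist","2");s=state();print(s["eef_pos"],s["tcp_rot"],s["joints"])
u,v=proj(c,[467.4,-124.3,40]);print(u,v)
crop(c,int(u)-60,int(v)-50,120,110,6,"pics/c4.png")
E
```

```text
[ 468.63715239 -129.13872446  106.97774513] [ 3.136512   -0.00588039  0.42012111] [-4.05343913e-01  4.72428010e-01  2.02438976e+00  1.47175106e-03
  6.37053653e-01  7.44166549e-01]
313.91122982559654 211.18330089973938
```

View pics/c4.png

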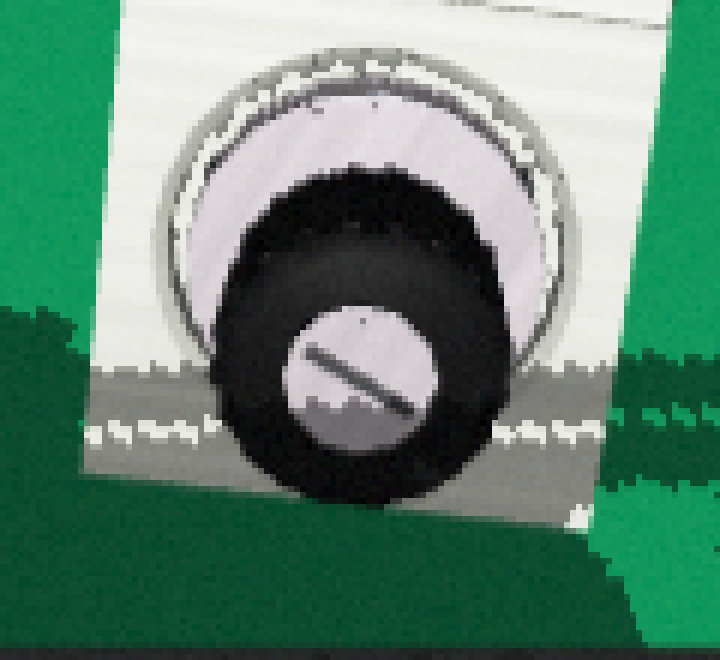

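play_rows:
  moves:
    - [0, 0, 0, 0, 0, -0.149, 100]
    - [0, 0, 0, 0, 0, -0.149, 100]
    - [0, 0, 0, 0, 0, -0.149, 100]
    - [0, 0, 0, 0, 0, -0.149, 100]
    - [0, 0, 0, 0, 0, -0.149, 100]
    - [0, 0, 0, 0, 0, -0.149, 100]
    - [0, 0, 0, 0, 0, -0.149, 100]
    - [0, 0, 0, 0, 0, -0.149, 100]

```text
t: 2.65
eef_pos: [471.9, -136.4, 121.3]
tcp_rot: [3.12, 0.01, 1.623]
ft_force: [0.7, 0.2, -0.9]
opening: 0.997
```

```bash
python3 - <<'E'
from h import *
from cell import state
c=snap("wrist","3");s=state();print(s["eef_pos"],s["tcp_rot"],s["joints"])
u,v=proj(c,[467.4,-124.3,40]);print(u,v)
crop(c,int(u)-60,int(v)-50,120,110,6,"pics/c5.png")
E
```

```text
[ 471.97026991 -136.44094141  121.45602642] [3.11972616 0.01090347 1.63279962] [-4.16159279e-01  4.49006092e-01  2.00995700e+00  6.26109812e-04
  6.58198868e-01 -4.78772424e-01]
311.955622432064 190.43460818409247
```

View pics/c5.png

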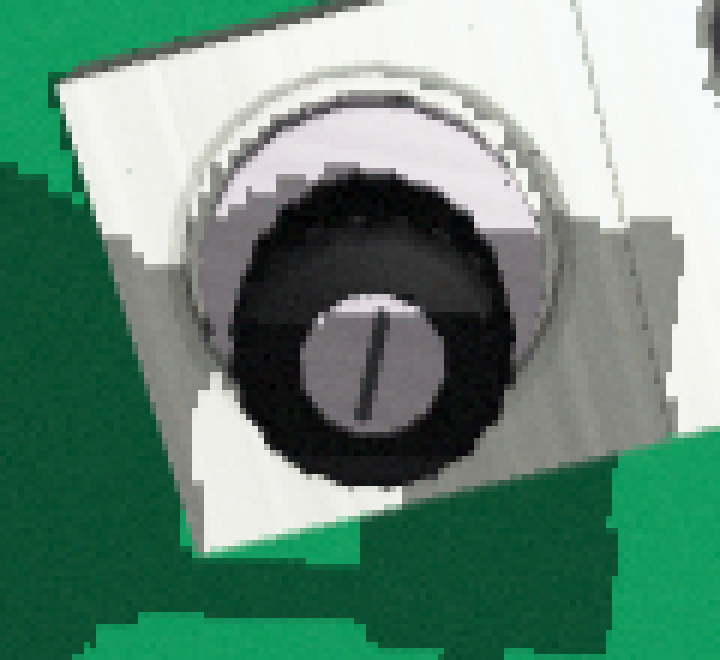

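play_rows:
  moves:
    - [0, 0, 0.003, 0, 0, -0.149, 100]
    - [0, 0, 0.003, 0, 0, -0.149, 100]
    - [0, 0, 0.003, 0, 0, -0.149, 100]
    - [0, 0, 0.003, 0, 0, -0.149, 100]
    - [0, 0, 0.003, 0, 0, -0.149, 100]
    - [0, 0, 0.003, 0, 0, -0.149, 100]
    - [0, 0, 0.003, 0, 0, -0.149, 100]
    - [0, 0, 0, 0, 0, 0, 100]

```text
t: 3.5
eef_pos: [475.4, -142.2, 112.2]
tcp_rot: [3.139, 0.04, 2.667]
ft_force: [-0.5, 0.6, 0.3]
opening: 1.002
```

```bash
python3 - <<'E'
from h import *
from cell import state
c=snap("wrist","4");s=state();print(s["eef_pos"],s["tcp_rot"],s["joints"])
u,v=proj(c,[467.4,-124.3,40]);print(u,v)
crop(c,int(u)-60,int(v)-50,120,110,6,"pics/c6.png")
E
```

```text
[ 475.57396163 -142.28279462  112.37724303] [3.13918908 0.04040888 2.66190073] [-4.23931593e-01  4.65602982e-01  2.01549247e+00  2.55409710e-04
  6.20017233e-01 -1.51528943e+00]
334.78890154659956 186.1404147211499
```

View pics/c6.png

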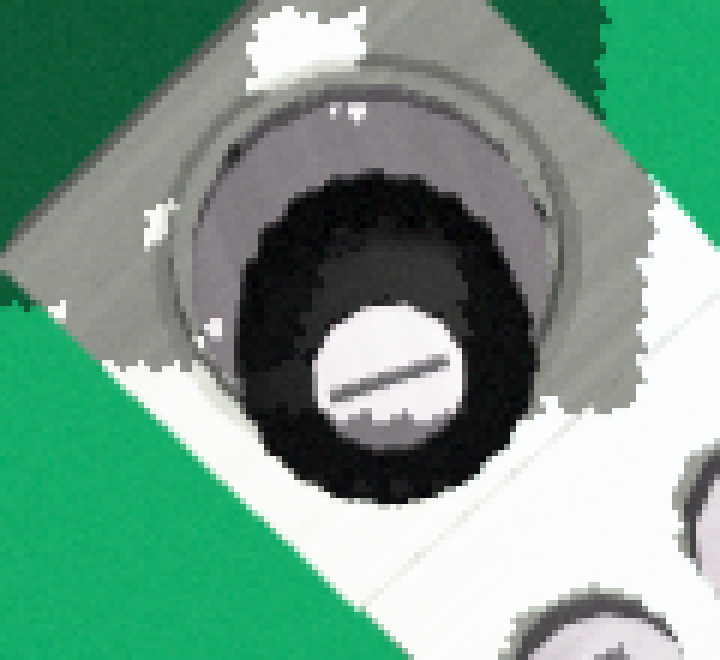

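```bash
python3 - <<'E'
from h import *
ctr=np.array([467.4,-124.3,28])
# unwrap rim: for each view, sample radius 19..26 at z=28 and side z 22..28 at r=23.5
rows=[]
for k in "1234":
    c=ld("wrist"+k)
    cc=ray(c,*{"1":(328.8,200.4)}.get(k,(0,0)),68)
    # refine knob top centre: white cap
    u,v=proj(c,[467.4,-124.3,68]); print(k,u,v)
    # align with silver cap centroid
    im=c["img"].astype(int); H=cv2.cvtColor(c["img"],cv2.COLOR_RGB2GRAY)
    y,x=np.mgrid[0:400,0:640]; m=((x-u)**2+(y-v)**2<22**2)&(H<62)
    cu,cv_=(lambda w:(x[w].mean(),y[w].mean()))(m)
    print(cu,cv_)
E
```

```text
1 328.58558146751506 200.25380339164505
327.81462799495586 195.6860025220681
2 313.3541920297944 224.3122976697011
313.70029382957887 224.4720861900098
3 311.83822760265514 200.8397896924348
311.725697786333 199.82194417709337
4 336.77784894362804 197.66271520432332
336.0337636544191 197.10824230387288
```

```bash
python3 - <<'E'
from h import *
outs=[]
for k in "234":
    c=ld("wrist"+k)
    off={"2":(0.3,.2),"3":(-.1,-1),"4":(-.7,-.5)}[k]
    az=np.radians(np.arange(0,360,0.5))
    pts=[]
    for r,z in [(r,28) for r in np.arange(19,23.5,.3)]+[(23.5,z) for z in np.arange(28,21,-.3)]:
        pts.append(np.stack([467.4+r*np.cos(az),-124.3+r*np.sin(az),np.full_like(az,z)],1))
    P=np.array(pts);p=P@c["R"].T+c["t"]
    mu=(c["fx"]*p[...,0]/p[...,2]+c["cx"]+off[0]).astype(np.float32);mv=(c["fy"]*p[...,1]/p[...,2]+c["cy"]+off[1]).astype(np.float32)
    o=cv2.remap(c["img"][:,:,::-1].copy(),mu,mv,cv2.INTER_LINEAR)
    C=-c["R"].T@c["t"];print(k,"cam az",np.degrees(np.arctan2(C[1]+124.3,C[0]-467.4))%360)
    o=cv2.resize(o,None,fx=1,fy=4,interpolation=cv2.INTER_NEAREST);outs+=[o,np.full((8,720,3),(0,0,255),np.uint8)]
O=np.vstack(outs)
for d in range(0,360,30): cv2.line(O,(2*d,0),(2*d,4),(0,0,255),1);cv2.putText(O,str(d),(2*d,14),0,.35,(0,0,255))
print(O.shape);cv2.imwrite("pics/u1.png",O)
E
```

```text
2 cam az 21.506531672586213
3 cam az 92.03426432820997
4 cam az 163.0398905938076
(492, 720, 3)
```

View pics/u1.png

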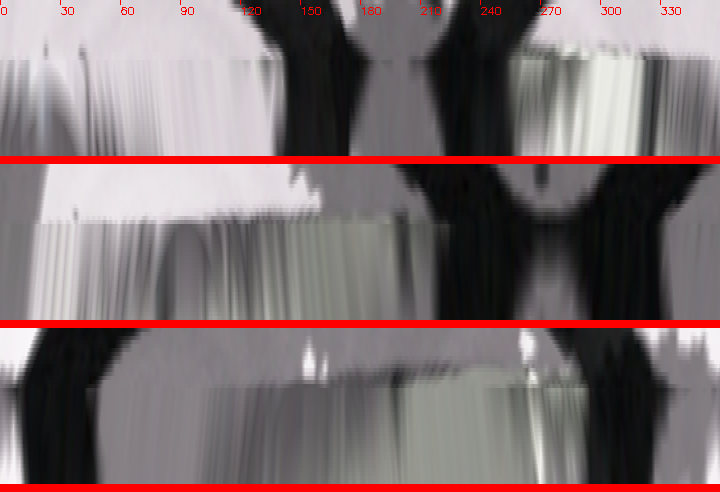

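```bash
cat >> h.py <<'E'
from scipy.spatial.transform import Rotation as Ro
def goto(x,y,z,yaw,n=1,s=None):
    from cell import state
    s=s or state();R=Ro.from_euler("xyz",s["tcp_rot"]);T=Ro.from_euler("xyz",[np.pi,0,yaw])
    d=R.inv().apply(np.array([x,y,z])-s["eef_pos"])/1000;r=(R.inv()*T).as_rotvec()
    print("t",round(s["t"],2),"pos",s["eef_pos"].round(1),"rot",s["tcp_rot"].round(3),"j",s["joints"].round(2),"F",s["ft_force"].round(1),"M",s["moment"].round(3),"op",round(s["opening"],3));print("shift m",d.round(4),"turn",r.round(3),"per row",(d/n).round(4),(r/n).round(3))
E
python3 -c "
from h import *
goto(467.4,-124.3,108,3.44,6)"
```

```text
t 3.55 pos [ 475.6 -142.3  112.4] rot [3.139 0.04  2.662] j [-0.42  0.47  2.02  0.    0.62 -1.52] F [-0.1 -1.1  0.8] M [ 0.071 -0.134  0.025] op 1.0
shift m [0.0157 0.0122 0.0038] turn [-0.013  0.039 -0.778] per row [0.0026 0.002  0.0006] [-0.002  0.007 -0.13 ]
```

play_rows:
  moves:
    - [0.003, 0.003, 0.002, -0.002, 0.007, -0.13, 100]
    - [0.003, 0.003, 0.002, -0.002, 0.007, -0.13, 100]
    - [0.003, 0.003, 0.002, -0.002, 0.007, -0.13, 100]
    - [0.003, 0.003, 0.002, -0.002, 0.007, -0.13, 100]
    - [0.003, 0.003, 0.002, 0, 0.007, -0.13, 100]
    - [0.003, 0.003, 0, 0, 0, -0.13, 100]
    - [0, 0, 0, 0, 0, 0, 100]

```text
t: 4.25
eef_pos: [462.4, -123.8, 107.6]
tcp_rot: [-3.133, 0.008, -2.86]
ft_force: [-0.5, -0.0, 0.6]
opening: 0.999
```

```bash
python3 -c "
from h import *
goto(467.4,-124.3,100,3.44,2)"
```

```text
t 4.25 pos [ 462.4 -123.8  107.6] rot [-3.133  0.008 -2.86 ] j [-0.4   0.46  2.04 -0.    0.62 -2.25] F [-0.5 -0.   0.6] M [ 0.161 -0.15   0.016] op 0.999
shift m [-0.0046 -0.0018  0.0077] turn [-0.009  0.008 -0.017] per row [-0.0023 -0.0009  0.0038] [-0.004  0.004 -0.008]
```

play_rows:
  moves:
    - [-0.0046, -0.0018, 0.008, -0.009, 0.008, -0.017, 75]
    - [0, 0, 0, 0, 0, 0, 75]

```text
t: 4.45
eef_pos: [468.5, -125.0, 100.2]
tcp_rot: [-3.141, 0.001, -2.854]
ft_force: [0.6, -0.4, 0.8]
opening: 0.882
```

```bash
python3 -c "
from h import *
goto(467.4,-124.3,49,3.44,3)
c=snap('wrist','5');print(proj(c,[467.4,-124.3,68]));crop(c,220,120,200,150,4,'pics/c7.png')"
```

```text
t 4.45 pos [ 468.5 -125.   100.2] rot [-3.141e+00  1.000e-03 -2.854e+00] j [-0.4   0.48  2.03  0.    0.63 -2.26] F [ 0.6 -0.4  0.8] M [ 0.114 -0.128 -0.001] op 0.882
shift m [0.001  0.001  0.0512] turn [-0.     0.001 -0.011] per row [0.0003 0.0003 0.0171] [-0.     0.    -0.004]
(np.float64(320.0370205382491), np.float64(226.05272653186523))
```

View pics/c7.png

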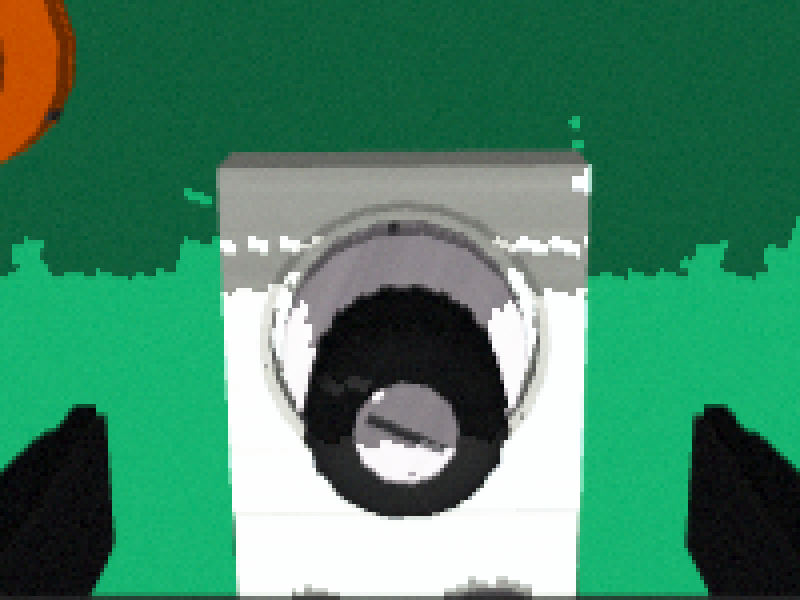

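The view shows the knob centred between the fingers, and one pin mark on the die's rim at crop (393,227), i.e. pixel (318,177).

play_rows:
  moves:
    - [0.001, 0.0005, 0.017, 0, 0, -0.005, 70]
    - [0.0, 0.0005, 0.017, 0, 0, -0.005, 70]
    - [0, 0, 0.015, 0, 0, 0, 70]
    - [0, 0, 0.002, 0, 0, 0, 70]

```text
t: 4.9
eef_pos: [468.2, -124.9, 48.4]
tcp_rot: [-3.14, 0.003, -2.856]
ft_force: [-0.1, -0.1, 1.1]
opening: 0.704
```

```bash
python3 -c "
from h import *
goto(467.4,-124.3,49,3.44,1)
c=ld('wrist5')
for z in (25,27.5):
  p=ray(c,318.25,176.75,z);print(p,np.degrees(np.arctan2(p[1]+124.3,p[0]-467.4))%360,np.hypot(p[1]+124.3,p[0]-467.4))
"
```

```text
t 4.9 pos [ 468.2 -124.9   48.4] rot [-3.140e+00  3.000e-03 -2.856e+00] j [-0.4   0.58  2.07  0.    0.49 -2.26] F [-0.1 -0.1  1.1] M [ 0.11  -0.119  0.015] op 0.704
shift m [ 0.0006  0.0008 -0.0006] turn [-0.002  0.003 -0.012] per row [ 0.0006  0.0008 -0.0006] [-0.002  0.003 -0.012]
[ 445.6456111  -132.11675335   25.        ] 199.76429926327228 23.11612141617365
[ 445.14224883 -132.25264211   27.5       ] 199.66168920430803 23.635820347587167
```

play_rows:
  moves:
    - [0, 0.0005, 0, 0, 0, 0, 20]
    - [0, 0, 0, 0, 0, 0, 20]
    - [0, 0, 0, 0, 0, 0, 20]
    - [0, 0, 0, 0, 0, 0, 20]
    - [0, 0, 0, 0, 0, 0, 20]
    - [0, 0, 0, 0, 0, 0, 20]

```text
t: 5.5
eef_pos: [468.8, -124.7, 50.3]
tcp_rot: [-3.139, 0.005, -2.859]
ft_force: [-0.6, -0.2, -3.0]
opening: 0.343
```

```bash
python3 -c "
from h import *
goto(467.4,-124.3,49,3.44,1)"
```

```text
t 5.5 pos [ 468.8 -124.7   50.3] rot [-3.139  0.005 -2.859] j [-0.4   0.57  2.06  0.    0.5  -2.25] F [-0.6 -0.2 -3. ] M [ 0.141 -0.133 -0.028] op 0.343
shift m [0.0012 0.0008 0.0013] turn [-0.003  0.005 -0.016] per row [0.0012 0.0008 0.0013] [-0.003  0.005 -0.016]
```

play_rows:
  moves:
    - [0, 0, -0.015, 0, 0, 0, 20]
    - [0, 0, -0.02, 0, 0, 0, 20]
    - [0, 0, -0.025, 0, 0, 0, 20]
    - [0, 0, -0.015, 0, 0, 0, 20]

```text
t: 5.9
eef_pos: [466.9, -124.1, 125.6]
tcp_rot: [3.14, -0.0, -2.86]
ft_force: [-0.3, 1.1, -1.9]
opening: 0.341
```

```bash
python3 -c "
from h import *
b=ld('side0');a=ld('scene0');print('driver',ray(b,266,215,10),ray(a,362,245,10),'bell',ray(b,258,245,10))
goto(574,149,130,3.44,7)"
```

```text
driver [784.69981804 -15.07881328  10.        ] [781.43244937 -25.79726505  10.        ] bell [779.43663693 132.13219978  10.        ]
t 5.9 pos [ 466.9 -124.1  125.6] rot [ 3.14 -0.   -2.86] j [-0.4   0.44  2.01  0.    0.69 -2.25] F [-0.3  1.1 -1.9] M [ 0.1   -0.141 -0.004] op 0.341
shift m [-0.1788  0.2325 -0.0042] turn [ 0.001 -0.    -0.016] per row [-0.0255  0.0332 -0.0006] [ 0.    -0.    -0.002]
```

play_rows:
  moves:
    - [-0.0255, 0.033, -0.001, 0, 0, 0, 20]
    - [-0.0255, 0.033, -0.001, 0, 0, 0, 20]
    - [-0.0255, 0.033, -0.001, 0, 0, 0, 20]
    - [-0.0255, 0.033, -0.001, 0, 0, 0, 20]
    - [-0.0255, 0.033, 0, 0, 0, 0, 20]
    - [-0.0255, 0.033, 0, 0, 0, 0, 20]
    - [-0.018, 0.024, 0, 0, 0, 0, 20]
    - [0, 0, 0, 0, 0, 0, 20]

```text
t: 6.7
eef_pos: [573.7, 145.7, 132.2]
tcp_rot: [-3.141, 0.003, -2.865]
ft_force: [0.2, -1.6, -2.3]
opening: 0.342
```

```bash
python3 -c "
from h import *
goto(574,149,130,3.44,1)
c=snap('wrist','6')"
```

```text
t 6.7 pos [573.7 145.7 132.2] rot [-3.141e+00  3.000e-03 -2.865e+00] j [ 0.14  0.55  1.74 -0.    0.84 -1.71] F [ 0.2 -1.6 -2.3] M [ 0.084 -0.206  0.011] op 0.342
shift m [-0.0012  0.0031  0.0022] turn [-0.001  0.003 -0.022] per row [-0.0012  0.0031  0.0022] [-0.001  0.003 -0.022]
```

View pics/wrist6.png

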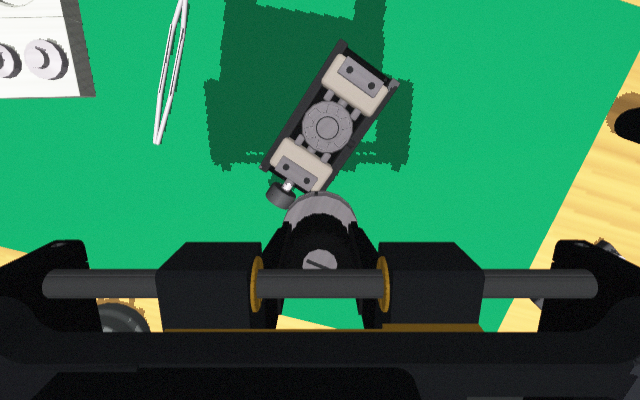

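```bash
python3 -c "
from h import *
c=ld('wrist6');crop(c,287,92,80,70,10,'pics/c8.png')
print(ray(c,326.5,127,43),ray(c,318.2,193,104))
"
```

```text
[514.68762447 134.93333585  43.        ] [550.92445596 138.98380442 104.        ]
```

View pics/c8.png

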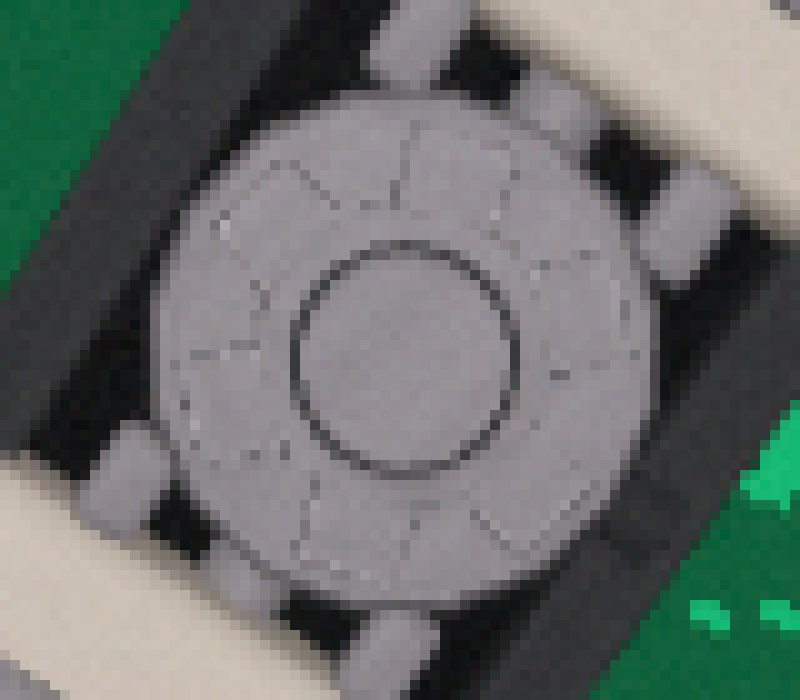

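```bash
python3 -c "
from h import *
c=ld('wrist6')
f=lambda u,v:ray(c,287+u/10-.5,92+v/10-.5,43)
C=f(405,360);print('inner circ ctr',C, 'outer', (f(158,360)+f(655,360))/2)
a=[]
for u,v in [(455,170),(268,232),(222,410),(355,530),(540,495),(592,315)]:
  p=f(u,v);az=np.degrees(np.arctan2(p[1]-C[1],p[0]-C[0]));a.append(az%60);print(az%360,az%60,np.hypot(*(p-C)[:2]))
az=np.arange(0,360,.5);im=c['img']
r=np.arange(6,22,.25);A,RR=np.meshgrid(np.radians(az),r)
P=np.stack([C[0]+RR*np.cos(A),C[1]+RR*np.sin(A),np.full_like(A,43)],-1)@c['R'].T+c['t']
o=cv2.remap(im[:,:,::-1].copy(),(c['fx']*P[...,0]/P[...,2]+c['cx']).astype(np.float32),(c['fy']*P[...,1]/P[...,2]+c['cy']).astype(np.float32),cv2.INTER_CUBIC)
o=cv2.convertScaleAbs(o,alpha=2.0,beta=-120)
o=cv2.resize(o,None,fx=1,fy=3)
O=np.vstack([o]+[o[:,120*k:120*k+120].repeat(1,0) if 0 else np.zeros((4,720,3),np.uint8) for k in range(1)])
for d in range(0,360,30): cv2.line(O,(2*d,0),(2*d,8),(0,0,255),1);cv2.putText(O,str(d),(2*d,14),0,.35,(0,255,255))
g=o.astype(float).reshape(o.shape[0],6,120,3).mean(1).astype(np.uint8)
g=cv2.resize(g,None,fx=6,fy=1)
for d in range(0,60,10): cv2.putText(g,str(d),(12*d,14),0,.4,(0,255,255))
cv2.imwrite('pics/u2.png',np.vstack([O,g]))
s=c['img']; p=ray(c,318.2,193,104)
"
```

```text
inner circ ctr [514.94206945 135.40477699  43.        ] outer [514.91146349 135.51237003  43.        ]
181.16625885163427 1.166258851634268 14.465524609583586
243.57507310092535 3.5750731009253656 14.075318732117772
300.88445771926456 0.8844577192645673 14.500569723302151
359.4855692673604 59.48556926736038 13.436115428772467
61.643492225961005 1.6434922259610047 14.629448741613237
119.15999428804018 59.15999428804018 14.59244434120533
```

View pics/u2.png

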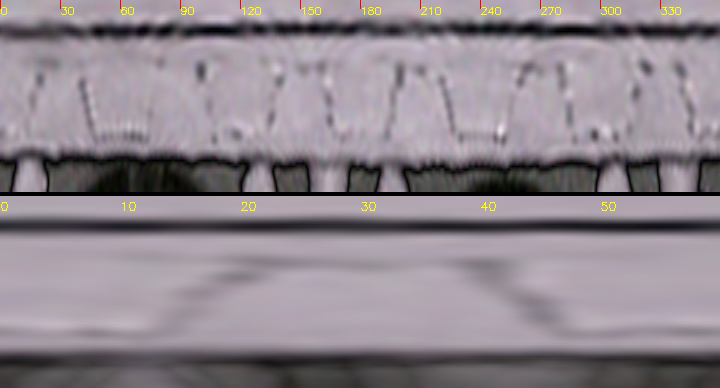

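```bash
python3 -c "
from h import *
c=ld('wrist6')
im=cv2.resize(c['img'][170:280,265:375,::-1],None,fx=7,fy=7,interpolation=cv2.INTER_NEAREST)
t=np.radians(np.arange(0,360,2))
# key origin z: TCP-36.3
z0=132.2-36.3
for dx,col in ((0,(0,0,255)),):
  for r,z in((23.5,14),(23.5,4.6),(16.5,54)):
    for a in t:
      u,v=proj(c,[573.7+r*np.cos(a),145.7+r*np.sin(a),z0+z]);cv2.circle(im,(int((u-265+.5)*7),int((v-170+.5)*7)),1,col,-1)
cv2.imwrite('pics/c9.png',im)
"
```

```text
(no output)
```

View pics/c9.png

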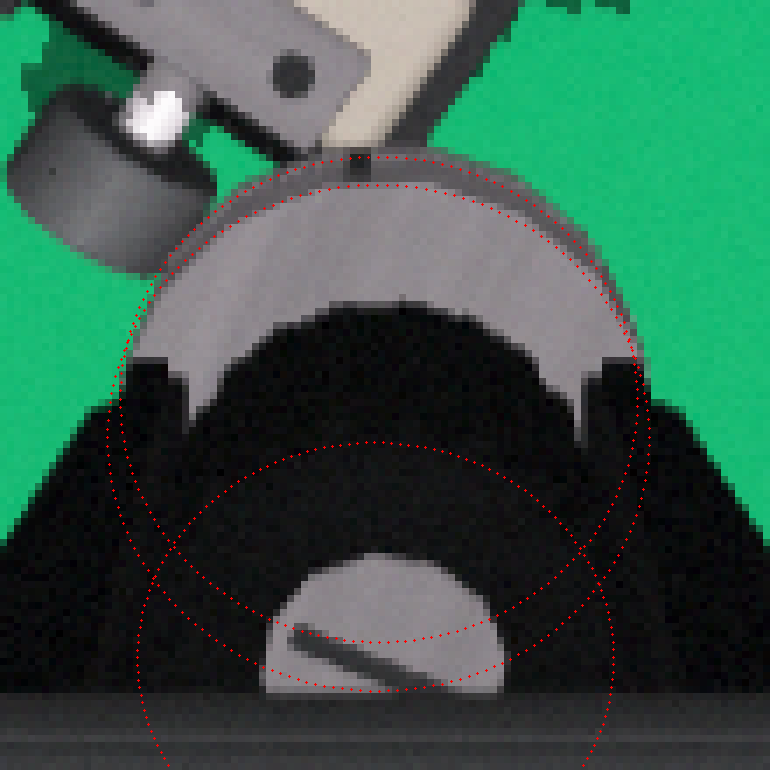

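```bash
python3 -c "
from h import *
goto(515.1,134.9,100,3.073,3)"
```

```text
t 6.75 pos [572.9 144.3 132. ] rot [-3.140e+00  2.000e-03 -2.865e+00] j [ 0.14  0.55  1.75 -0.    0.84 -1.71] F [-0.4 -0.7 -3.1] M [ 0.131 -0.101 -0.02 ] op 0.342
shift m [0.0583 0.0067 0.0319] turn [-0.001  0.002  0.345] per row [0.0194 0.0022 0.0106] [-0.     0.001  0.115]
```

play_rows:
  moves:
    - [0.019, 0.0022, 0.008, 0, 0.001, 0.115, 20]
    - [0.019, 0, 0.008, 0, 0, 0.115, 20]
    - [0.019, 0, 0.006, 0, 0, 0.115, 20]
    - [0, 0, 0, 0, 0, 0, 20]
    - [0, 0, 0, 0, 0, 0, 20]

```text
t: 7.25
eef_pos: [512.9, 133.9, 108.7]
tcp_rot: [-3.14, -0.001, 3.06]
ft_force: [-0.2, -0.5, -2.5]
opening: 0.345
```

```bash
python3 -c "
from h import *
goto(515.1,134.9,95,3.073,1)
c=snap('wrist','7');snap('scene','7');snap('side','7')
goto(515.1,134.9,95,3.073,1)
crop(c,220,120,200,150,4,'pics/c10.png')"
```

```text
t 7.25 pos [512.9 133.9 108.7] rot [-3.14e+00 -1.00e-03  3.06e+00] j [ 0.13  0.52  1.91 -0.    0.71 -1.36] F [-0.2 -0.5 -2.5] M [ 0.107 -0.223  0.001] op 0.345
shift m [-0.0021  0.0012  0.0137] turn [-0.002 -0.001 -0.013] per row [-0.0021  0.0012  0.0137] [-0.002 -0.001 -0.013]
t 7.4 pos [513.3 134.2 108.7] rot [-3.14e+00 -1.00e-03  3.06e+00] j [ 0.13  0.52  1.91 -0.    0.71 -1.36] F [-0.7  0.1 -2.1] M [ 0.096 -0.15  -0.   ] op 0.34
shift m [-0.0017  0.0008  0.0137] turn [-0.002 -0.001 -0.013] per row [-0.0017  0.0008  0.0137] [-0.002 -0.001 -0.013]
```

View pics/c10.png

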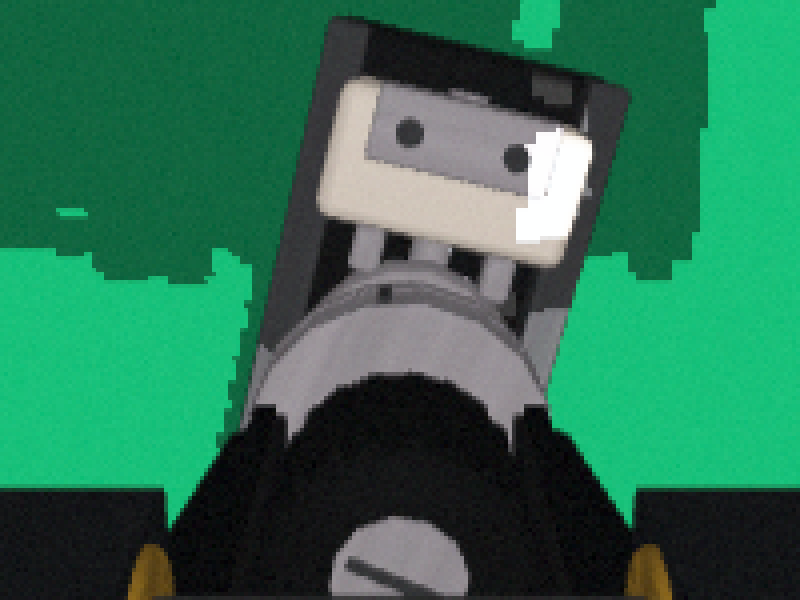

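play_rows:
  moves:
    - [-0.0017, 0.0008, 0.009, -0.002, -0.001, -0.013, 20]
    - [0, 0, 0.009, 0, 0, 0, 20]
    - [0, 0, 0.004, 0, 0, 0, 20]
    - [0, 0, 0, 0, 0, 0, 20]

```text
t: 7.8
eef_pos: [516.6, 134.8, 84.6]
tcp_rot: [3.141, 0.001, 3.076]
ft_force: [0.2, 0.6, -2.3]
opening: 0.339
```

```bash
python3 -c "
from h import *
goto(515.1,134.9,82,3.073,1)"
```

```text
t 7.8 pos [516.6 134.8  84.6] rot [3.141e+00 1.000e-03 3.076e+00] j [ 0.13  0.56  1.92  0.    0.66 -1.37] F [ 0.2  0.6 -2.3] M [ 0.123 -0.183  0.046] op 0.339
shift m [0.0015 0.     0.0026] turn [0.001 0.001 0.003] per row [0.0015 0.     0.0026] [0.001 0.001 0.003]
```

play_rows:
  moves:
    - [0.001, 0, 0.003, 0, 0, 0, 20]
    - [0, 0, 0, 0, 0, 0, 20]

```text
t: 8.0
eef_pos: [515.5, 134.9, 81.0]
tcp_rot: [3.141, 0.001, 3.076]
ft_force: [-0.1, 0.3, -2.8]
opening: 0.343
```

```bash
python3 -c "
from h import *
goto(515.1,134.9,80,3.073,1)
c=snap('wrist','8')
goto(515.1,134.9,80,3.073,1)
crop(c,220,120,200,150,4,'pics/c11.png')"
```

```text
t 8.0 pos [515.5 134.9  81. ] rot [3.141e+00 1.000e-03 3.076e+00] j [ 0.13  0.57  1.93  0.    0.65 -1.37] F [-0.1  0.3 -2.8] M [ 0.092 -0.152  0.012] op 0.343
shift m [0.0004 0.     0.001 ] turn [0.    0.001 0.003] per row [0.0004 0.     0.001 ] [0.    0.001 0.003]
t 8.05 pos [515.6 134.9  81.3] rot [3.141e+00 1.000e-03 3.076e+00] j [ 0.13  0.56  1.93  0.    0.65 -1.37] F [-0.2  0.9 -2.5] M [ 0.073 -0.091  0.102] op 0.342
shift m [ 0.0005 -0.      0.0013] turn [0.001 0.001 0.003] per row [ 0.0005 -0.      0.0013] [0.001 0.001 0.003]
```

View pics/c11.png

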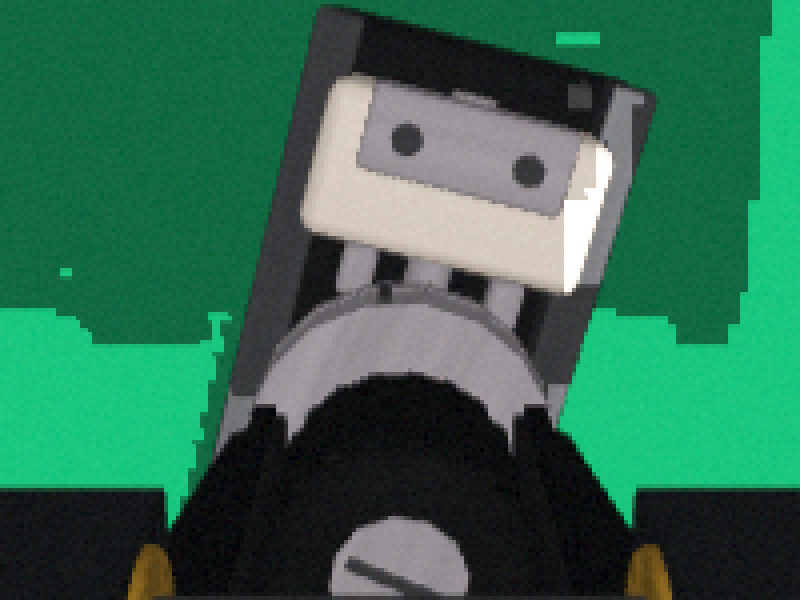

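play_rows:
  moves:
    - [0.0005, 0, 0.0013, 0, 0, 0, 20]
    - [0, 0, 0.001, 0, 0, 0, 20]

```text
t: 8.25
eef_pos: [515.3, 135.0, 79.2]
tcp_rot: [3.141, 0.002, 3.077]
ft_force: [-0.3, 0.4, -2.1]
opening: 0.342
```

play_rows:
  moves:
    - [0, 0, 0.001, 0, 0, 0, 20]
    - [0, 0, 0.001, 0, 0, 0, 20]

```text
t: 8.45
eef_pos: [515.4, 135.0, 77.4]
tcp_rot: [3.141, 0.002, 3.077]
ft_force: [-1.0, -0.4, 3.1]
opening: 0.341
```

play_rows:
  moves:
    - [0, 0, 0.001, 0, 0, 0, 20]
    - [0, 0, 0, 0, 0, 0, 20]

```text
t: 8.65
eef_pos: [515.5, 135.1, 77.4]
tcp_rot: [3.141, 0.003, 3.077]
ft_force: [-1.2, -0.9, 1.8]
opening: 0.342
```

```bash
python3 -c "
from h import *
goto(515.1,134.9,74.7,3.073,1)"
```

```text
t 8.65 pos [515.5 135.1  77.4] rot [3.141e+00 3.000e-03 3.077e+00] j [ 0.13  0.57  1.93  0.    0.64 -1.37] F [-1.2 -0.9  1.8] M [0.036 0.293 0.031] op 0.342
shift m [ 0.0004 -0.0002  0.0027] turn [0.001 0.003 0.004] per row [ 0.0004 -0.0002  0.0027] [0.001 0.003 0.004]
```

play_rows:
  moves:
    - [0, 0, 0.0005, 0, 0, 0.03, 20]
    - [0, 0, 0.0005, 0, 0, 0.03, 20]

```text
t: 8.85
eef_pos: [515.6, 135.0, 77.2]
tcp_rot: [3.14, 0.004, 3.013]
ft_force: [-2.7, -1.1, 7.2]
opening: 0.344
```

```bash
python3 -c "
from h import *
goto(515.1,134.9,74.7,3.073,1)"
```

```text
t 8.85 pos [515.6 135.   77.2] rot [3.14  0.004 3.013] j [ 0.13  0.57  1.93  0.    0.64 -1.31] F [-2.7 -1.1  7.2] M [-0.061  0.377  0.057] op 0.344
shift m [ 0.0005 -0.0002  0.0024] turn [ 0.001  0.004 -0.06 ] per row [ 0.0005 -0.0002  0.0024] [ 0.001  0.004 -0.06 ]
```

play_rows:
  moves:
    - [0.001, 0, -0.0005, 0, 0, -0.02, 20]
    - [0.0005, 0, 0.001, 0, 0, -0.02, 20]
    - [0, 0, 0.0005, 0, 0, 0, 20]

```text
t: 9.15
eef_pos: [514.8, 135.2, 77.0]
tcp_rot: [3.14, 0.006, 3.054]
ft_force: [-3.2, -1.2, 11.5]
opening: 0.345
```

```bash
python3 -c "
from h import *
goto(515.1,134.9,74.7,3.073,1)"
```

```text
t 9.15 pos [514.8 135.2  77. ] rot [3.14  0.006 3.054] j [ 0.13  0.57  1.93 -0.    0.63 -1.35] F [-3.2 -1.2 11.5] M [-0.126  0.456  0.027] op 0.345
shift m [-0.0003 -0.0003  0.0023] turn [ 0.001  0.006 -0.019] per row [-0.0003 -0.0003  0.0023] [ 0.001  0.006 -0.019]
```

The key rests 3 mm high with the load centred, so all three pins are on the lands. Looking at the unwrapped image again, the notch walls are the wedge-shaped regions at 30° mod 60, so I had the lands and notches swapped. I'll lift, turn half a pitch and try again.

play_rows:
  moves:
    - [0, 0, -0.006, 0, 0, 0, 20]
    - [0, 0, 0, 0, 0, -0.13, 20]
    - [0, 0, 0, 0, 0, -0.13, 20]
    - [0, 0, 0, 0, 0, -0.13, 20]
    - [0, 0, 0, 0, 0, -0.13, 20]
    - [0, 0, 0, 0, 0, 0, 20]
    - [0, 0, 0, 0, 0, 0, 20]

```text
t: 9.85
eef_pos: [514.5, 135.4, 83.1]
tcp_rot: [-3.14, 0.005, -2.69]
ft_force: [0.5, 0.4, -2.2]
opening: 0.342
```

```bash
python3 -c "
from h import *
goto(515.1,134.9,81,3.574,1)
c=snap('wrist','9')
goto(515.1,134.9,81,3.574,1)
crop(c,220,120,200,150,4,'pics/c12.png')"
```

```text
t 9.85 pos [514.5 135.4  83.1] rot [-3.14   0.005 -2.69 ] j [ 0.13  0.56  1.93  0.    0.65 -1.89] F [ 0.5  0.4 -2.2] M [ 0.131 -0.122 -0.011] op 0.342
shift m [-0.0003 -0.0007  0.0021] turn [-0.001  0.005  0.019] per row [-0.0003 -0.0007  0.0021] [-0.001  0.005  0.019]
t 9.9 pos [514.5 135.4  83.2] rot [-3.14   0.005 -2.69 ] j [ 0.13  0.56  1.93  0.    0.65 -1.89] F [ 0.3  0.3 -2.1] M [ 0.164 -0.135 -0.006] op 0.34
shift m [-0.0003 -0.0007  0.0022] turn [-0.001  0.005  0.019] per row [-0.0003 -0.0007  0.0022] [-0.001  0.005  0.019]
```

View pics/c12.png

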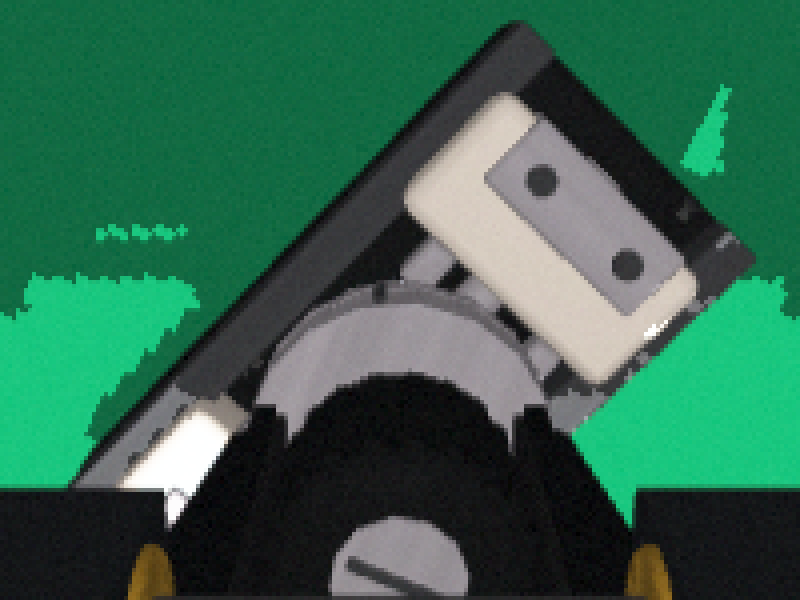

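play_rows:
  moves:
    - [0, -0.0006, 0.0025, 0, 0.005, 0.05, 20]
    - [0, 0, 0.002, 0, 0, 0, 20]
    - [0, 0, 0.001, 0, 0, 0, 20]
    - [0, 0, 0.001, 0, 0, 0, 20]

```text
t: 10.3
eef_pos: [514.8, 134.9, 76.4]
tcp_rot: [-3.14, 0.001, -2.747]
ft_force: [0.4, -0.1, -2.1]
opening: 0.346
```

play_rows:
  moves:
    - [0, 0, 0.001, 0, 0, 0, 20]
    - [0, 0, 0.001, 0, 0, 0, 20]

```text
t: 10.5
eef_pos: [514.8, 134.9, 74.4]
tcp_rot: [-3.14, 0.001, -2.746]
ft_force: [-2.4, -1.0, 10.9]
opening: 0.346
```

play_rows:
  moves:
    - [0, 0, 0.0003, 0, 0, 0, 0]
    - [0, 0, 0, 0, 0, 0, 0]
    - [0, 0, 0, 0, 0, 0, 0]
    - [0, 0, 0, 0, 0, 0, 0]

```text
t: 10.9
eef_pos: [514.8, 134.9, 74.6]
tcp_rot: [-3.14, 0.001, -2.746]
ft_force: [-0.4, -0.3, -1.9]
opening: 0.343
```

```bash
python3 -c "
from h import *
goto(514.8,134.9,74.4,3.5,1)
c=snap('wrist','10')
crop(c,220,120,200,150,4,'pics/c13.png')"
```

```text
t 10.9 pos [514.8 134.9  74.6] rot [-3.140e+00  1.000e-03 -2.746e+00] j [ 0.13  0.57  1.93 -0.    0.63 -1.83] F [-0.4 -0.3 -1.9] M [ 0.108 -0.171  0.024] op 0.343
shift m [ 0.0001 -0.      0.0002] turn [-0.002  0.001  0.037] per row [ 0.0001 -0.      0.0002] [-0.002  0.001  0.037]
```

View pics/c13.png

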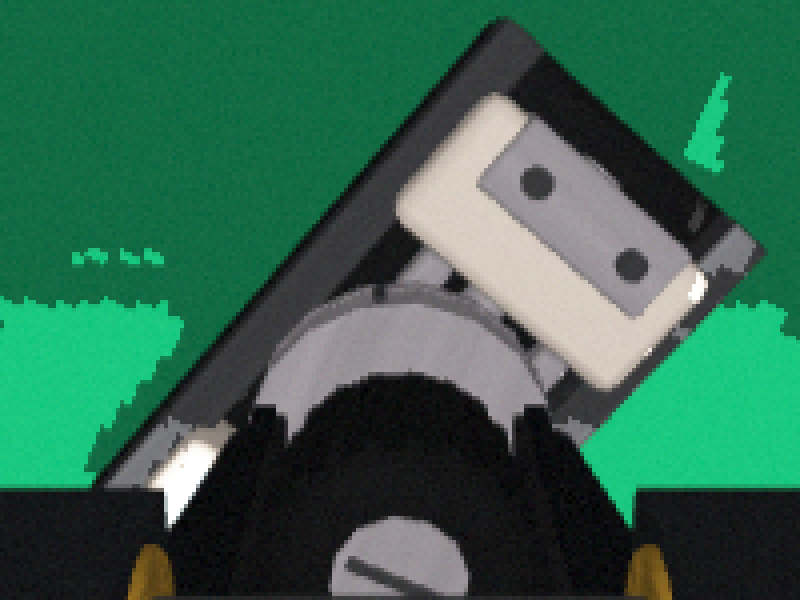

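play_rows:
  moves:
    - [0, 0, 0.0006, 0, 0, 0.06, 0]
    - [0, 0, 0.0004, 0, 0, 0.08, 0]
    - [0, 0, 0.0004, 0, 0, 0.08, 0]
    - [0, 0, 0.0004, 0, 0, 0.08, 0]

```text
t: 11.35
eef_pos: [515.8, 135.0, 74.5]
tcp_rot: [-3.14, 0.005, -3.055]
ft_force: [-2.2, -2.1, 4.8]
opening: 0.344
```

```bash
python3 -c "
from h import *
goto(514.8,134.9,74.4,3.5,1)"
```

```text
t 11.35 pos [515.8 135.   74.5] rot [-3.14   0.005 -3.055] j [ 0.13  0.58  1.93 -0.    0.63 -1.52] F [-2.2 -2.1  4.8] M [-0.235  0.288  0.155] op 0.344
shift m [0.001 0.    0.   ] turn [-0.002  0.004 -0.271] per row [0.001 0.    0.   ] [-0.002  0.004 -0.271]
```

play_rows:
  moves:
    - [0.0006, 0, 0.0004, 0, 0.004, 0.08, 0]
    - [0.0003, 0, 0.0004, 0, 0, 0.08, 0]
    - [0.0002, 0, 0.0004, 0, 0, 0.08, 0]

```text
t: 11.65
eef_pos: [515.7, 134.7, 74.5]
tcp_rot: [-3.141, 0.004, 2.98]
ft_force: [-1.7, -1.3, 4.3]
opening: 0.34
```

```bash
python3 -c "
from h import *
goto(514.8,134.9,74.4,3.5,1)"
```

```text
t 11.65 pos [515.7 134.7  74.5] rot [-3.141  0.004  2.98 ] j [ 0.13  0.58  1.93 -0.    0.63 -1.27] F [-1.7 -1.3  4.3] M [-0.208  0.17   0.098] op 0.34
shift m [0.001  0.     0.0001] turn [-0.002  0.004 -0.52 ] per row [0.001  0.     0.0001] [-0.002  0.004 -0.52 ]
```

play_rows:
  moves:
    - [0.0006, 0, 0.0004, 0, 0.004, 0.08, 0]
    - [0.0003, 0, 0.0004, 0, 0, 0.08, 0]
    - [0.0002, 0, 0.0004, 0, 0, 0.08, 0]

```text
t: 11.95
eef_pos: [515.7, 134.5, 74.5]
tcp_rot: [-3.141, 0.003, 2.731]
ft_force: [-1.2, -1.0, 4.9]
opening: 0.34
```

```bash
python3 -c "
from h import *
goto(514.8,134.9,74.4,3.5,1)"
```

```text
t 11.95 pos [515.7 134.5  74.5] rot [-3.141e+00  3.000e-03  2.731e+00] j [ 0.13  0.58  1.93 -0.    0.63 -1.03] F [-1.2 -1.   4.9] M [-0.26   0.175  0.159] op 0.34
shift m [ 0.001  -0.      0.0001] turn [-0.001  0.003 -0.769] per row [ 0.001  -0.      0.0001] [-0.001  0.003 -0.769]
```

play_rows:
  moves:
    - [0.0003, 0, 0.0004, 0, 0.003, 0.08, 0]
    - [0.0003, 0, 0.0004, 0, 0, 0.08, 0]

```text
t: 12.15
eef_pos: [515.6, 134.4, 74.5]
tcp_rot: [3.141, 0.001, 2.565]
ft_force: [-0.8, -2.8, 4.3]
opening: 0.344
```

```bash
python3 -c "
from h import *
goto(514.8,134.9,74.4,3.5,1)"
```

```text
t 12.15 pos [515.6 134.4  74.5] rot [3.141e+00 1.000e-03 2.565e+00] j [ 0.13  0.58  1.93 -0.    0.63 -0.86] F [-0.8 -2.8  4.3] M [-0.485  0.063  0.083] op 0.344
shift m [ 0.001  -0.      0.0001] turn [-0.     0.001 -0.935] per row [ 0.001  -0.      0.0001] [-0.     0.001 -0.935]
```

play_rows:
  moves:
    - [0.0006, 0.0001, 0.0004, 0, 0.001, 0.08, 0]
    - [0.0003, 0, 0.0004, 0, 0, 0.08, 0]

```text
t: 12.35
eef_pos: [515.5, 134.3, 74.5]
tcp_rot: [3.141, 0.002, 2.399]
ft_force: [-0.7, -2.9, 4.2]
opening: 0.343
```

```bash
python3 -c "
from h import *
goto(514.8,134.9,74.4,3.5,1)"
```

```text
t 12.35 pos [515.5 134.3  74.5] rot [3.141e+00 2.000e-03 2.399e+00] j [ 0.13  0.58  1.93 -0.    0.63 -0.7 ] F [-0.7 -2.9  4.2] M [-0.5    0.081  0.183] op 0.343
shift m [ 0.001  -0.0001  0.0001] turn [-1.000e-03  2.000e-03 -1.101e+00] per row [ 0.001  -0.0001  0.0001] [-1.000e-03  2.000e-03 -1.101e+00]
```

Turned 1.14 rad so far and still running free at about 0.13 N m. Continuing.

play_rows:
  moves:
    - [0.0006, 0.0002, 0.0004, 0, 0.001, 0.08, 0]
    - [0.0003, 0, 0.0004, 0, 0, 0.08, 0]

```text
t: 12.55
eef_pos: [515.4, 134.2, 74.5]
tcp_rot: [3.141, 0.003, 2.234]
ft_force: [-1.4, -2.9, 4.2]
opening: 0.34
```

```bash
python3 -c "
from h import *
goto(514.8,134.9,74.4,3.5,1)"
```

```text
t 12.55 pos [515.4 134.2  74.5] rot [3.141e+00 3.000e-03 2.234e+00] j [ 0.13  0.58  1.93 -0.    0.63 -0.53] F [-1.4 -2.9  4.2] M [-0.589  0.198  0.398] op 0.34
shift m [ 0.0009 -0.0001  0.0001] turn [-1.000e-03  3.000e-03 -1.266e+00] per row [ 0.0009 -0.0001  0.0001] [-1.000e-03  3.000e-03 -1.266e+00]
```

play_rows:
  moves:
    - [0.0002, 0.0003, 0.0004, 0, 0.001, 0.05, 0]

```text
t: 12.65
eef_pos: [515.5, 134.2, 74.5]
tcp_rot: [3.141, 0.002, 2.182]
ft_force: [-3.4, -3.0, 6.5]
opening: 0.343
```

```bash
python3 -c "
from h import *
goto(514.8,134.9,74.4,3.5,1)"
```

```text
t 12.65 pos [515.5 134.2  74.5] rot [3.141e+00 2.000e-03 2.182e+00] j [ 0.13  0.58  1.93 -0.    0.63 -0.48] F [-3.4 -3.   6.5] M [-0.75   0.47   0.494] op 0.343
shift m [ 0.001  -0.0002  0.    ] turn [-1.000e-03  2.000e-03 -1.318e+00] per row [ 0.001  -0.0002  0.    ] [-1.000e-03  2.000e-03 -1.318e+00]
```

play_rows:
  moves:
    - [0.0002, 0.0003, 0.0003, 0, 0.001, 0.04, 0]

```text
t: 12.75
eef_pos: [515.5, 134.2, 74.5]
tcp_rot: [-3.141, 0.002, 2.141]
ft_force: [-1.6, -3.9, 3.4]
opening: 0.341
```

```bash
python3 -c "
from h import *
goto(514.8,134.9,74.4,3.5,1)"
```

```text
t 12.75 pos [515.5 134.2  74.5] rot [-3.141e+00  2.000e-03  2.141e+00] j [ 0.13  0.58  1.93 -0.    0.63 -0.44] F [-1.6 -3.9  3.4] M [-0.64   0.309  0.543] op 0.341
shift m [ 0.0009 -0.0002  0.0001] turn [-1.000e-03  1.000e-03 -1.359e+00] per row [ 0.0009 -0.0002  0.0001] [-1.000e-03  1.000e-03 -1.359e+00]
```

play_rows:
  moves:
    - [0, 0.0003, 0.0005, 0, 0, 0.04, 0]

```text
t: 12.85
eef_pos: [515.4, 134.1, 74.4]
tcp_rot: [-3.141, 0.002, 2.101]
ft_force: [-4.1, -1.7, 8.9]
opening: 0.342
```

```bash
python3 -c "
from h import *
goto(514.8,134.9,74.4,3.5,1)"
```

```text
t 12.85 pos [515.4 134.1  74.4] rot [-3.141e+00  2.000e-03  2.101e+00] j [ 0.13  0.58  1.93 -0.    0.63 -0.4 ] F [-4.1 -1.7  8.9] M [-0.356  0.647  0.629] op 0.342
shift m [ 0.001  -0.0001  0.    ] turn [-2.000e-03  1.000e-03 -1.399e+00] per row [ 0.001  -0.0001  0.    ] [-2.000e-03  1.000e-03 -1.399e+00]
```

```bash
python3 -c "
from h import *
c=snap('wrist','11')
crop(c,220,120,200,150,4,'pics/c14.png')"
```

```text
(no output)
```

View pics/c14.png

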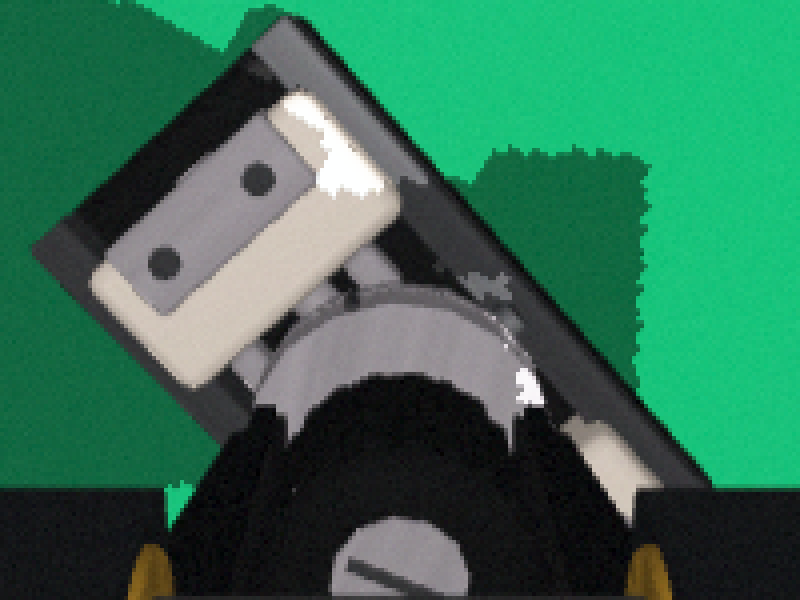

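play_rows:
  moves:
    - [0, 0.0003, 0.0003, 0, 0, 0.05, 0]

```text
t: 13.0
eef_pos: [515.4, 134.1, 74.5]
tcp_rot: [-3.14, 0.002, 2.049]
ft_force: [-2.4, -0.9, 3.7]
opening: 0.338
```

play_rows:
  moves:
    - [0, 0, 0.0003, 0, 0, 0.05, 0]

```text
t: 13.1
eef_pos: [515.3, 134.0, 74.5]
tcp_rot: [-3.14, 0.003, 1.999]
ft_force: [-1.3, 1.1, 2.2]
opening: 0.34
```

```bash
python3 -c "
from h import *
goto(514.8,134.9,74.4,3.5,1)
c=snap('wrist','12')
goto(514.8,134.9,74.4,3.5,1)
crop(c,220,120,200,150,4,'pics/c15.png')"
```

```text
t 13.1 pos [515.3 134.   74.5] rot [-3.140e+00  3.000e-03  1.999e+00] j [ 0.13  0.58  1.93 -0.01  0.64 -0.29] F [-1.3  1.1  2.2] M [-0.002  0.202  0.458] op 0.34
shift m [ 0.001  -0.0001  0.0001] turn [-3.000e-03  1.000e-03 -1.501e+00] per row [ 0.001  -0.0001  0.0001] [-3.000e-03  1.000e-03 -1.501e+00]
t 13.15 pos [515.3 134.   74.4] rot [-3.140e+00  3.000e-03  1.995e+00] j [ 0.13  0.58  1.93 -0.01  0.64 -0.29] F [-3.2 -0.8  4.7] M [-0.146  0.332  0.134] op 0.346
shift m [ 0.001  -0.0001  0.    ] turn [-3.000e-03  1.000e-03 -1.505e+00] per row [ 0.001  -0.0001  0.    ] [-3.000e-03  1.000e-03 -1.505e+00]
```

View pics/c15.png

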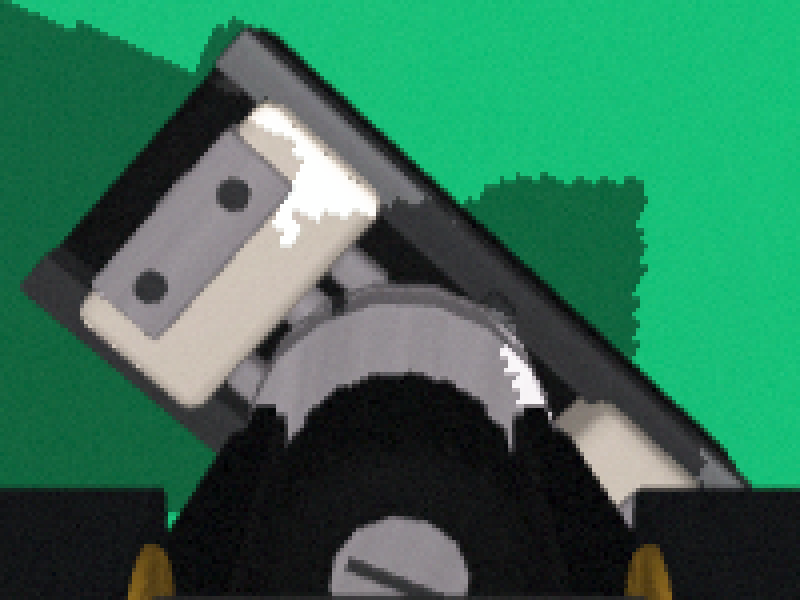

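Torque dropped from about 0.5 to 0.13 N m, so it has probably clicked. I'll turn on toward the next rest (about 0.6) and watch the torque.

play_rows:
  moves:
    - [0, 0, 0.0003, 0, 0, 0.05, 0]
    - [0, 0, 0.0003, 0, 0, 0.05, 0]

```text
t: 13.35
eef_pos: [515.2, 134.0, 74.5]
tcp_rot: [-3.141, 0.003, 1.895]
ft_force: [-1.6, 0.0, 4.2]
opening: 0.341
```

```bash
python3 -c "
from h import *
goto(514.8,134.9,74.4,3.5,1)
c=snap('wrist','13')
goto(514.8,134.9,74.4,3.5,1)
crop(c,220,120,200,150,4,'pics/c16.png')"
```

```text
t 13.35 pos [515.2 134.   74.5] rot [-3.141e+00  3.000e-03  1.895e+00] j [ 0.13  0.58  1.93 -0.01  0.63 -0.19] F [-1.6  0.   4.2] M [-0.206  0.238 -0.017] op 0.341
shift m [ 0.001  -0.0001  0.0001] turn [-3.000e-03  1.000e-03 -1.605e+00] per row [ 0.001  -0.0001  0.0001] [-3.000e-03  1.000e-03 -1.605e+00]
t 13.4 pos [515.3 134.1  74.5] rot [-3.141e+00  3.000e-03  1.892e+00] j [ 0.13  0.58  1.93 -0.    0.63 -0.18] F [-0.9  0.4  5.1] M [-0.061  0.267 -0.018] op 0.341
shift m [ 0.0009 -0.0002  0.0001] turn [-0.003  0.002 -1.608] per row [ 0.0009 -0.0002  0.0001] [-0.003  0.002 -1.608]
```

View pics/c16.png

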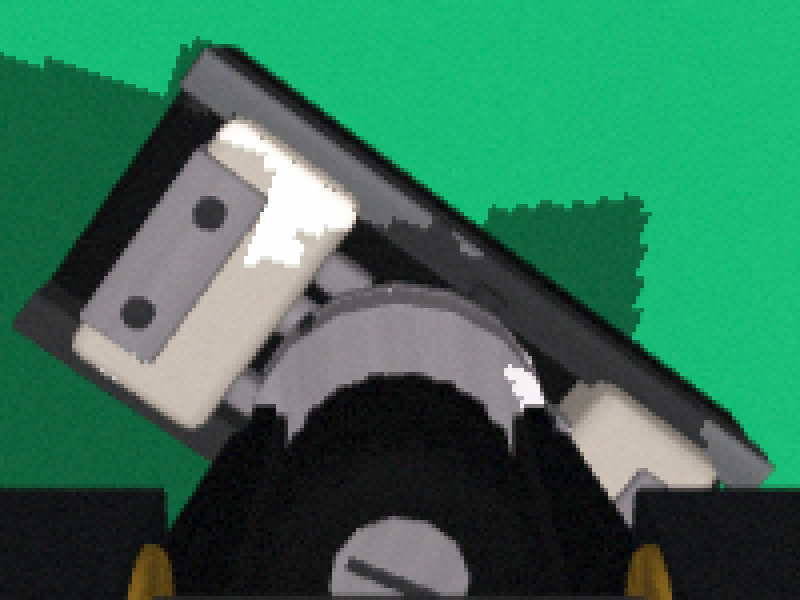

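play_rows:
  moves:
    - [0, 0, 0.0003, 0, 0, 0.05, 0]
    - [0, 0, 0.0003, 0, 0, 0.05, 0]

```text
t: 13.6
eef_pos: [515.2, 134.0, 74.5]
tcp_rot: [-3.141, 0.003, 1.792]
ft_force: [-2.2, -0.1, 5.5]
opening: 0.341
```

```bash
python3 -c "
from h import *
goto(514.8,134.9,74.4,3.5,1)"
```

```text
t 13.6 pos [515.2 134.   74.5] rot [-3.141e+00  3.000e-03  1.792e+00] j [ 0.13  0.58  1.93 -0.    0.63 -0.09] F [-2.2 -0.1  5.5] M [-0.154  0.396 -0.007] op 0.341
shift m [ 0.0009 -0.0002  0.0001] turn [-0.003  0.002 -1.708] per row [ 0.0009 -0.0002  0.0001] [-0.003  0.002 -1.708]
```

play_rows:
  moves:
    - [0, 0, 0.0003, 0, 0, 0.05, 0]
    - [0, 0, 0.0003, 0, 0, 0.04, 0]

```text
t: 13.8
eef_pos: [515.1, 133.9, 74.5]
tcp_rot: [-3.141, 0.003, 1.702]
ft_force: [-1.9, -1.6, 6.2]
opening: 0.344
```

```bash
python3 -c "
from h import *
goto(514.8,134.9,74.4,3.5,1)"
```

```text
t 13.8 pos [515.1 133.9  74.5] rot [-3.141e+00  3.000e-03  1.702e+00] j [ 0.13  0.58  1.93 -0.01  0.63  0.  ] F [-1.9 -1.6  6.2] M [-0.29   0.366  0.171] op 0.344
shift m [ 0.001  -0.0002  0.0001] turn [-0.003  0.002 -1.798] per row [ 0.001  -0.0002  0.0001] [-0.003  0.002 -1.798]
```

play_rows:
  moves:
    - [0, 0, 0.0003, 0, 0, 0, 0]
    - [0, 0, 0.0003, 0, 0, 0, 0]
    - [0, 0, 0.0003, 0, 0, 0, 0]
    - [0, 0, 0.0003, 0, 0, 0, 0]
    - [0, 0, 0.0002, 0, 0, -0.07, 0]
    - [0, 0, 0.0003, 0, 0, 0, 0]
    - [0, 0, 0.0002, 0, 0, 0, 0]
    - [0, 0, 0, 0, 0, 0, 0]

```text
t: 14.6
eef_pos: [515.1, 133.9, 74.5]
tcp_rot: [3.141, 0.003, 1.783]
ft_force: [-1.5, -0.6, 0.8]
opening: 0.339
```

```bash
python3 -c "
from h import *
goto(514.8,134.9,74.4,3.5,1)
c=snap('wrist','14');crop(c,220,120,200,150,4,'pics/c17.png')"
```

```text
t 14.6 pos [515.1 133.9  74.5] rot [3.141e+00 3.000e-03 1.783e+00] j [ 0.13  0.58  1.93 -0.01  0.63 -0.08] F [-1.5 -0.6  0.8] M [-0.13   0.153 -0.013] op 0.339
shift m [ 0.001  -0.0001  0.0001] turn [-0.002  0.003 -1.717] per row [ 0.001  -0.0001  0.0001] [-0.002  0.003 -1.717]
```

View pics/c17.png

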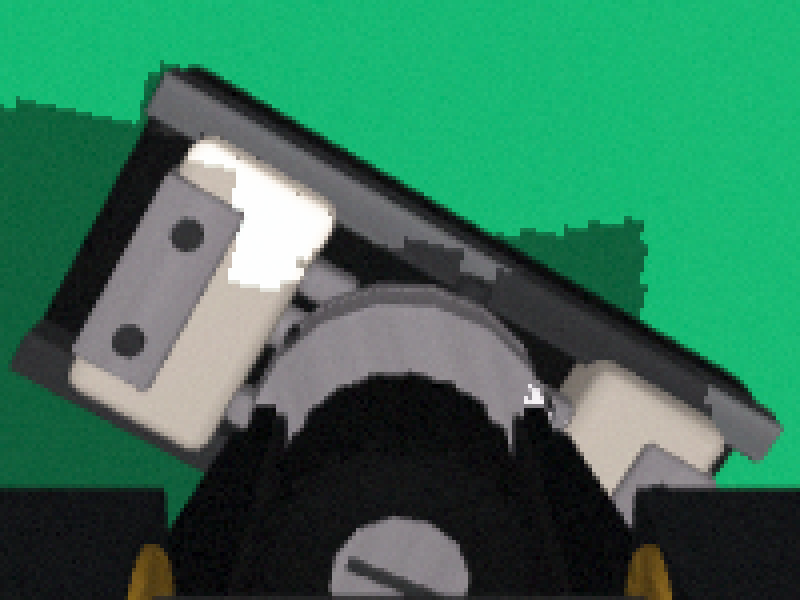

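play_rows:
  moves:
    - [0, 0, -0.002, 0, 0, 0, 0]
    - [0, 0, -0.004, 0, 0, 0, 0]
    - [0, 0, -0.01, 0, 0, 0, 0]
    - [0, 0, -0.015, 0, 0, 0, 0]
    - [0, 0, -0.02, 0, 0, 0, 0]
    - [0, 0, 0, 0, 0, 0, 0]

```text
t: 15.25
eef_pos: [515.2, 134.1, 128.0]
tcp_rot: [-3.141, 0.003, 1.781]
ft_force: [0.2, 0.8, -2.9]
opening: 0.344
```

```bash
python3 -c "
from h import *
goto(468.8,-124.7,120,1.783,8)
c=snap('wrist','15');crop(c,220,120,200,150,4,'pics/c18.png')"
```

```text
t 15.25 pos [515.2 134.1 128. ] rot [-3.141e+00  3.000e-03  1.781e+00] j [ 0.13  0.49  1.89 -0.    0.76 -0.08] F [ 0.2  0.8 -2.9] M [-0.005 -0.144  0.002] op 0.344
shift m [-0.2434 -0.0995  0.0087] turn [-0.     0.003 -0.002] per row [-0.0304 -0.0124  0.0011] [-0.  0. -0.]
```

View pics/c18.png

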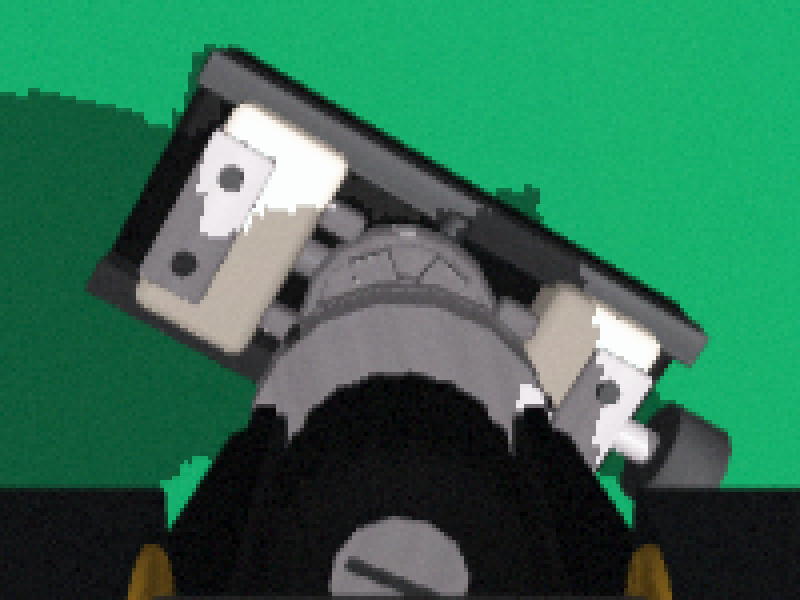

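play_rows:
  moves:
    - [0, 0, 0, 0, 0, 0.14, 0]
    - [0, 0, 0, 0, 0, 0.14, 0]
    - [0, 0, 0, 0, 0, 0.14, 0]
    - [0, 0, 0, 0, 0, 0.14, 0]
    - [0, 0, 0, 0, 0, 0.14, 0]
    - [0, 0, 0, 0, 0, 0.14, 0]
    - [0, 0, 0, 0, 0, 0.14, 0]
    - [0, 0, 0, 0, 0, 0.14, 0]

```text
t: 16.1
eef_pos: [511.9, 133.6, 120.6]
tcp_rot: [-3.14, 0.009, 0.619]
ft_force: [0.1, -0.5, -2.7]
opening: 0.342
```

play_rows:
  moves:
    - [0, 0, 0, 0, 0, 0.14, 0]
    - [0, 0, 0, 0, 0, 0.14, 0]
    - [0, 0, 0, 0, 0, 0, 0]

```text
t: 16.4
eef_pos: [510.8, 133.5, 117.9]
tcp_rot: [3.141, 0.013, 0.324]
ft_force: [-0.5, 0.4, -2.5]
opening: 0.343
```

```bash
python3 -c "
from h import *
goto(468.8,-124.7,120,0.35,8)"
```

```text
t 16.4 pos [510.8 133.5 117.9] rot [3.141 0.013 0.324] j [ 0.13  0.51  1.9  -0.    0.75  1.38] F [-0.5  0.4 -2.5] M [ 0.012 -0.005  0.064] op 0.343
shift m [-0.122   0.2314 -0.0004] turn [ 0.     0.013 -0.026] per row [-0.0153  0.0289 -0.0001] [ 0.     0.002 -0.003]
```

play_rows:
  moves:
    - [-0.0153, 0.0289, 0, 0, 0.013, -0.02, 0]
    - [-0.0153, 0.0289, 0, 0, 0, 0, 0]
    - [-0.0153, 0.0289, 0, 0, 0, 0, 0]
    - [-0.0153, 0.0289, 0, 0, 0, 0, 0]
    - [-0.0153, 0.0289, 0, 0, 0, 0, 0]
    - [-0.0153, 0.0289, 0, 0, 0, 0, 0]
    - [-0.0153, 0.0289, 0, 0, 0, 0, 0]
    - [0, 0, 0, 0, 0, 0, 0]

```text
t: 17.2
eef_pos: [478.7, -100.7, 114.0]
tcp_rot: [-3.14, 0.002, 0.386]
ft_force: [0.8, 1.3, -2.6]
opening: 0.342
```

```bash
python3 -c "
from h import *
goto(467.7,-124.5,90,0.35,1)"
```

```text
t 17.2 pos [ 478.7 -100.7  114. ] rot [-3.14e+00  2.00e-03  3.86e-01] j [-0.34  0.47  2.   -0.    0.67  0.84] F [ 0.8  1.3 -2.6] M [ 0.027 -0.007  0.015] op 0.342
shift m [-0.0191  0.0179  0.024 ] turn [-0.002  0.002  0.036] per row [-0.0191  0.0179  0.024 ] [-0.002  0.002  0.036]
```

play_rows:
  moves:
    - [-0.01, 0.009, 0.004, 0, 0.002, 0.03, 0]
    - [-0.009, 0.009, 0.004, 0, 0, 0, 0]
    - [0, 0, 0, 0, 0, 0, 0]
    - [0, 0, 0, 0, 0, 0, 0]

```text
t: 17.6
eef_pos: [466.7, -124.7, 104.4]
tcp_rot: [-3.138, 0.001, 0.367]
ft_force: [0.1, 0.8, -1.8]
opening: 0.344
```

```bash
python3 -c "
from h import *
goto(467.7,-124.5,70,0.35,1)
c=snap('wrist','16');crop(c,220,120,200,150,4,'pics/c19.png')
goto(467.7,-124.5,70,0.35,1)"
```

```text
t 17.6 pos [ 466.7 -124.7  104.4] rot [-3.138e+00  1.000e-03  3.670e-01] j [-0.4   0.48  2.03  0.    0.64  0.8 ] F [ 0.1  0.8 -1.8] M [-0.004  0.034  0.013] op 0.344
shift m [0.0011 0.0003 0.0344] turn [-0.003  0.001  0.017] per row [0.0011 0.0003 0.0344] [-0.003  0.001  0.017]
t 17.65 pos [ 466.7 -124.6  104.4] rot [-3.138e+00  1.000e-03  3.670e-01] j [-0.4   0.48  2.03  0.    0.64  0.8 ] F [-0.5  0.5 -3. ] M [-0.061  0.008  0.048] op 0.34
shift m [0.001  0.0004 0.0344] turn [-0.003  0.001  0.017] per row [0.001  0.0004 0.0344] [-0.003  0.001  0.017]
```

View pics/c19.png

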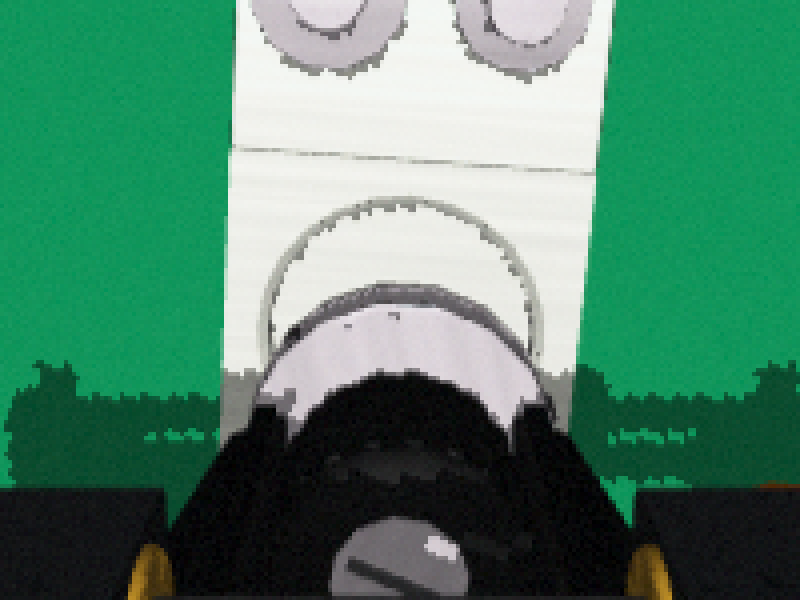

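The pin mark now sits at crop (293,333), about 45° from its original position in the tool frame. That is one click (0.63 rad). The recess is centred ahead of the key, so I'm lowering.

play_rows:
  moves:
    - [0.001, 0.0003, 0.017, -0.003, 0.001, 0, 0]
    - [0, 0, 0.017, 0, 0, 0, 0]
    - [0, 0, 0, 0, 0, 0, 0]
    - [0, 0, 0, 0, 0, 0, 0]

```text
t: 18.05
eef_pos: [469.2, -122.1, 70.5]
tcp_rot: [3.14, -0.001, 0.374]
ft_force: [0.6, 0.0, -1.8]
opening: 0.343
```

```bash
python3 -c "
from h import *
goto(467.7,-124.5,56,0.35,1)
c=snap('wrist','17');crop(c,220,120,200,150,4,'pics/c20.png')
"
```

```text
t 18.05 pos [ 469.2 -122.1   70.5] rot [ 3.14e+00 -1.00e-03  3.74e-01] j [-0.39  0.54  2.05 -0.    0.55  0.81] F [ 0.6  0.  -1.8] M [0.022 0.022 0.014] op 0.343
shift m [-0.0023  0.0017  0.0145] turn [ 0.001 -0.001  0.024] per row [-0.0023  0.0017  0.0145] [ 0.001 -0.001  0.024]
```

View pics/c20.png

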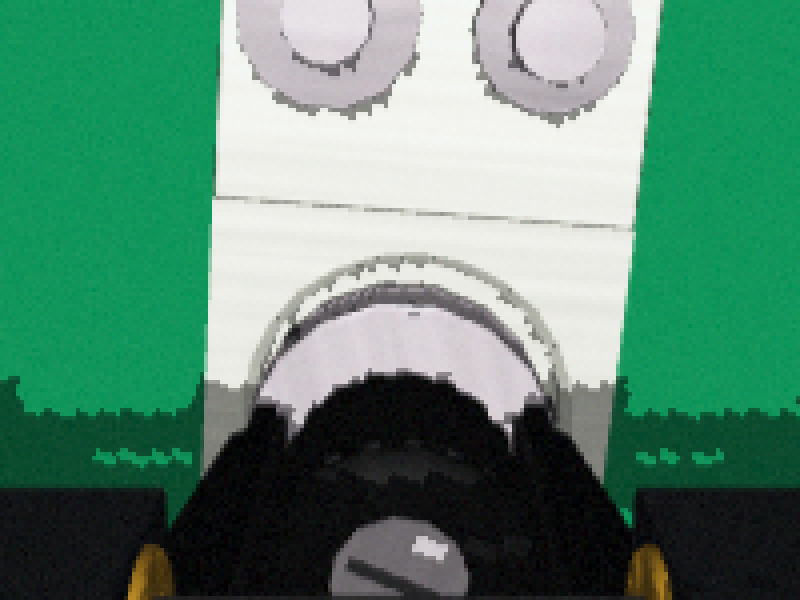

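play_rows:
  moves:
    - [-0.0023, 0.0016, 0.007, 0, 0, 0, 0]
    - [0, 0, 0.005, 0, 0, 0, 0]
    - [0, 0, 0, 0, 0, 0, 0]

```text
t: 18.4
eef_pos: [468.3, -124.6, 59.2]
tcp_rot: [3.138, -0.003, 0.375]
ft_force: [-0.9, 0.2, -3.2]
opening: 0.342
```

```bash
python3 -c "
from h import *
goto(467.7,-124.5,53,0.35,1)
c=snap('wrist','18');crop(c,220,120,200,150,4,'pics/c21.png')
"
```

```text
t 18.4 pos [ 468.3 -124.6   59.2] rot [ 3.138e+00 -3.000e-03  3.750e-01] j [-0.4   0.56  2.06  0.    0.52  0.8 ] F [-0.9  0.2 -3.2] M [ 0.038  0.017 -0.023] op 0.342
shift m [-0.0005 -0.0003  0.0062] turn [ 0.003 -0.003  0.025] per row [-0.0005 -0.0003  0.0062] [ 0.003 -0.003  0.025]
```

View pics/c21.png

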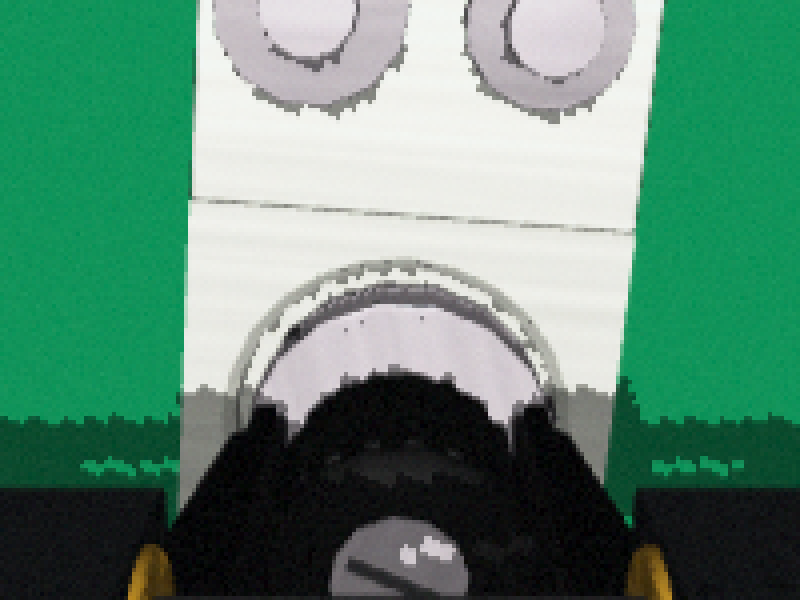

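play_rows:
  moves:
    - [0, 0, 0.003, 0.002, -0.002, 0, 0]
    - [0, 0, 0.003, 0, 0, 0, 0]
    - [0, 0, 0.0015, 0, 0, 0, 0]
    - [0, 0, 0, 0, 0, 0, 0]

```text
t: 18.85
eef_pos: [468.5, -124.8, 51.5]
tcp_rot: [3.14, -0.001, 0.375]
ft_force: [0.1, 0.0, -2.8]
opening: 0.341
```

play_rows:
  moves:
    - [0, 0, 0.001, 0, 0, 0, 0]
    - [0, 0, 0, 0, 0, 0, 0]

```text
t: 19.05
eef_pos: [468.5, -124.8, 50.4]
tcp_rot: [3.14, -0.001, 0.375]
ft_force: [0.1, 0.1, -2.2]
opening: 0.343
```

play_rows:
  moves:
    - [0, 0, 0.0006, 0, 0, 0, 0]
    - [0, 0, 0.0003, 0, 0, 0, 0]
    - [0, 0, 0, 0, 0, 0, 0]

```text
t: 19.35
eef_pos: [468.7, -124.8, 50.2]
tcp_rot: [3.14, -0.002, 0.375]
ft_force: [-1.2, 1.0, -2.2]
opening: 0.344
```

play_rows:
  moves:
    - [0, 0, 0.0008, 0, 0, 0, 0]

```text
t: 19.45
eef_pos: [468.9, -124.9, 49.9]
tcp_rot: [3.139, -0.003, 0.375]
ft_force: [-3.2, 0.4, 17.5]
opening: 0.342
```

Firm contact with the recess floor. I'll release with a partial opening and then rise.

play_rows:
  moves:
    - [0, 0, 0, 0, 0, 0, 40]
    - [0, 0, 0, 0, 0, 0, 50]
    - [0, 0, 0, 0, 0, 0, 65]
    - [0, 0, 0, 0, 0, 0, 70]
    - [0, 0, 0, 0, 0, 0, 70]
    - [0, 0, 0, 0, 0, 0, 70]

```text
t: 20.05
eef_pos: [469.3, -125.0, 50.0]
tcp_rot: [3.138, -0.004, 0.375]
ft_force: [-0.4, -0.1, -0.4]
opening: 0.694
```

play_rows:
  moves:
    - [0, 0, -0.01, 0, 0, 0, 70]
    - [0, 0, -0.02, 0, 0, 0, 70]
    - [0, 0, -0.03, 0, 0, 0, 70]
    - [0, 0, -0.03, 0, 0, 0, 70]
    - [0, 0, -0.03, 0, 0, 0, 70]
    - [0, 0, 0, 0, 0, 0, 70]

```text
t: 20.65
eef_pos: [468.3, -124.6, 177.0]
tcp_rot: [3.139, -0.002, 0.375]
ft_force: [0.0, -0.7, 0.4]
opening: 0.703
```

```bash
python3 -c "
from h import *
goto(467.7,-124.5,190,0.35,1)
c=snap('wrist','19');crop(c,220,80,200,150,4,'pics/c22.png')
for z in (68,28): print(proj(c,[467.4,-124.3,z]))
s=snap('side','19');crop(s,290,150,160,120,5,'pics/c23.png')
"
```

```text
t 20.65 pos [ 468.3 -124.6  177. ] rot [ 3.139e+00 -2.000e-03  3.750e-01] j [-0.4   0.36  1.96  0.    0.82  0.8 ] F [ 0.  -0.7  0.4] M [ 0.002 -0.008  0.016] op 0.703
shift m [-0.0004 -0.0003 -0.013 ] turn [ 0.002 -0.002  0.025] per row [-0.0004 -0.0003 -0.013 ] [ 0.002 -0.002  0.025]
(np.float64(319.0905958821382), np.float64(197.90159240353583))
(np.float64(319.0304619677251), np.float64(187.144969487014))
```

View pics/c22.png

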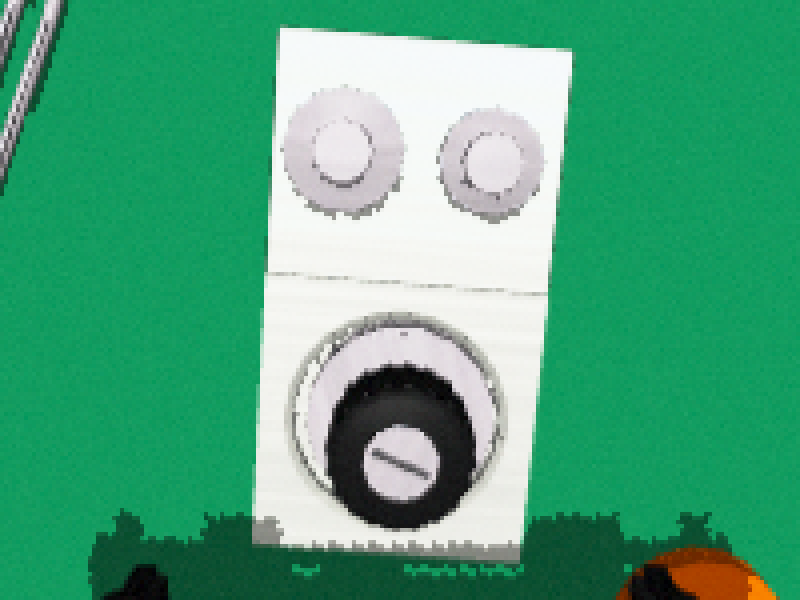

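View pics/c23.png

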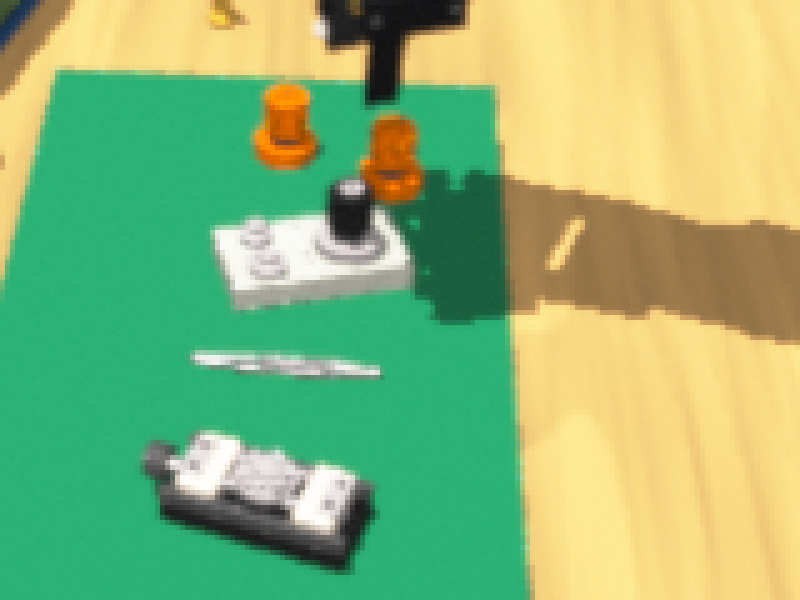

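The key stands upright in its recess: the knob cap is at pixel (320,196) against (319,198) for its starting place, about 1 mm off. The tweezers, decoys and vice look unmoved. Handing in.

```bash
python3 -c "
from cell import *
print(job_done())"
```

```text
the job is handed in; nothing more can be done
None
```

The back is screwed up and the key is standing upright in its stand again, handed in at about 21 s. I seated the key's pins in the notches and turned it clockwise about 1.3 rad until the back came up hard. From there I turned on through one click and held it seated for about 0.4 s before lifting off.

- **Seating:** my first try rested 3 mm high on the lands, because I had read lands as notches in the picture; the highest reading there was about 14 N. I lifted, turned the key half a notch pitch and it dropped the full 3 mm.
- **Click:** the torque reading rose to about 0.6 N m, above the stated 0.45, then dropped to about zero at the click. The pin mark on the die had moved about 0.63–0.69 rad against the knob. That fits exactly one click. The angle is read from pictures, not from the joint itself.
- **Stand:** the last pictures show the key upright in its recess within about 1 mm of where it began. The gripper is clear of everything, and the tweezers, vice and orange look-alikes look unmoved. I did not check the other bench things individually at the end, but the arm went nowhere near them.

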